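# Present an impression sampler inside a specimen vial

## Robot

A 6-joint arm with a two-finger parallel gripper is mounted at the origin on the work surface. World frame = base frame: x ahead of the robot, y to its left, z up, the work surface at z = 0. Lengths are in m, angles in rad, forces in N, time in s.
With the tool pointing down it reaches from about 0.375 to 0.975 m from the base axis. Payload 3.8 kg.
Tool frame: the origin (TCP) lies midway between the tips of the shut fingers; the grasp point (between the pads) lies grip_point_offset behind it (grip_point_offset is the distance from the TCP to the grasp point, in m); z points along the fingers, y is the direction in which the jaws open and shut (so a half turn about z gives the same grasp; the last joint's range is limited). The gripper opens to 85 mm and grips with 20 to 120 N. Pads are 22 mm wide; open, the fingers measure 114 mm over their backs; the gripper's body (76 mm by 85 mm) begins 54 mm behind the grasp point. The pads swing forward as they close: fully open they stand 13 mm farther back than shut.
Start: joints at [1.193, 0.264, 1.604, -0, 1.274, -0.037], TCP at [0.226, 0.636, 0.231] pointing down, gripper open.
Joint ranges: [-2.63, 2.63], [-0.94, 2.18], [0.31, 2.57], [-1.31, 4.45], [0, 2.66], [-2.55, 2.55]. Speed limits (rad/s): [2.57, 2.57, 3.14, 3.14, 3.14, 3.14].

## Interface

Orientations are given as a unit quaternion [w, x, y, z].
In Python, from cell import read_state, grab_frame, hand_in, grip_point_offset gives the robot as it stands.
- The arm moves only by the tool move_arm, never from a script. Its argument "steps" is a list of rows, each a list of 3 entries, a list of its own where there are three numbers: the finger opening in mm, from 0 to 85.4, then the shift along the world's x, y, z in units of 40 mm (1.0 is 40 mm), then the turn, a rotation vector about the world's x, y, z in units of 5 degrees (1.0 is 5 degrees). In form: [[fingers, [dx, dy, dz], [rx, ry, rz]], ...]. A call has 1 to 5 rows; each row shifts and turns the pose as measured when the row begins; what a row does not reach is not made up. A row lasts 1/12 s, in which the tool goes at most 41.7 mm and 7.16 degrees, less where a joint would pass 70% of its speed; a pose out of reach is approached as far as the arm can. A call is refused whole if a number of a shift passes 1 or a number of a turn 1, either way. A call with a gripper value outside its range is refused whole. The fingers move at their own pace and stop on an object; "squeeze" is the grip in N (left out, the last holds). Time passes only in rows, so rows that do not move let the fingers close. It gives the time, the measured TCP pose, the force and the opening at its end, in the units of the state.
- read_state(): the state, without advancing time (a new reading comes with each control period).
- grab_frame(name): name is "side" or "top"; returns a dict with "image" (420x560x3 uint8, red, green, blue), "depth" (420x560 float32, m along the optical axis (not along the pixel's ray), 0 where there is no reading), "mtx" (3x3 intrinsics, pixels), "D" ([k1, k2, p1, p2, k3] as OpenCV has them; the pictures are not rectified), "pose" (4x4, takes a point from camera to world coordinates). Camera axes: x right, y down, z forward; pixel columns grow to the right and rows downward; lengths in m; the calibration is good to about 2 mm. A picture is of the moment at which its call begins.
- hand_in(): hands the job in, once; it reports no verdict.
The state is a dict: "clock": time; "joints": joint angles; "qd": joint speeds; "tau": joint torques, N m; "tool_pos": TCP position; "tcp_rot": TCP orientation; "wrist_force": force on the tool from outside, world axes, zero at the start; "ft_torque": the same for the moment, N m; "finger_gap": finger opening in m.
Only numpy, scipy, OpenCV 4.12 (cv2) and the standard library are available. Lean on these libraries where they do the work, as an engineer would, in place of code of your own. Each camera call takes 0.05 s, during which the arm holds its last target.

## Task

Stand the open specimen vial upright in the free hole of the rack, lowering it right down to the bottom of the hole before you let go. Then take the eye-surface sampler out of its stand by the handle and lower its stem through the vial's neck until the sample head is about half-way down the vial, and finish holding it there, upright, still and centred in the neck, so that the clinician can press the ejector. The stem and its sample head must touch nothing, neither the vial nor anything else, and the other things on the bench stay where they are.

Things in the scene. Friction and masses are not known exactly. Their poses are not given: they have to be found in the camera images.
- vial_center (a point): the open specimen vial: clear plastic, round, no cap, standing upright on the bench. Body 30 mm in diameter up to 60 mm, then a narrower screw neck 25.6 mm outside, 80 mm high in all; 30 g. The neck's bore is 21 mm across from the rim (80 mm up) down to about 62 mm up; the inside floor is 3 mm above the underside. This point is on its axis, 40 mm above its underside; z is its axis, up
- vial_foot (a point): centre of the open vial's underside
- vial_mouth (a point): centre of the open vial's mouth, on the plane of its rim, 80 mm above its underside; z is the vial's axis, up
- free_hole (a point): centre of the floor of the rack's free hole, 10 mm above the bench. The rack: a fixed aluminium block 60 x 134 mm, 40 mm high, with two round blind holes 34 mm across, 30 mm deep (2 mm chamfer), 62 mm apart along its long side. This frame's y runs along the long side towards the other hole, which holds the capped vial; z up
- stand_hole (a point): the sampler's stand: a fixed black stand with a shelf plate 44 mm wide and 8 mm thick, 118 mm above the bench at its top, on a post 46 mm to the side of the hole (this frame's +y); foot 80 x 105 mm. This point is the centre, at the top face, of the 20 mm through hole in which the sampler hangs; z up
- sampler_grip (a point): the sampler: white pen-like tool, 45 g, hanging loose and upright in the stand by its flange (28 mm across, 4 mm thick); it lifts straight out. Above the flange a round handle 16 mm in diameter, 60 mm long, ending in an ejector button 10 mm across, 8 mm high. This point: middle of the handle, on the axis, 36 mm above the flange's underside, 124 mm above the head's lower end; z up the axis
- sampler_tip (a point): centre of the lower end of the sample head, 88 mm below the flange's underside, on the axis
- stem: the sampler's thin lower part, rigid with the handle: below the flange a nose 17.6 mm across tapers over 12 mm, then a stem 7 mm in diameter, ending in the sample head, a disc 10 mm in diameter and 6 mm high, whose lower end is 88 mm below the flange's underside. Stem and head are this body (the nose is not). Origin on the axis at the flange's underside; z up
- capped_vial: bystander: a vial like the open one but closed with a white screw cap 31 mm in diameter, 83.5 mm high, standing in the rack's other hole. Origin: centre of its underside
- cap: bystander: the open vial's white screw cap, 31 mm in diameter, 17 mm high, lying on the bench with its opening up. Origin: centre of its underside
- dropper: bystander: white eye-drop bottle with white cap, 26 mm in diameter, 65 mm high, standing. Origin: centre of its underside
- pot: bystander: small open steel cup, 48 mm across the rim, 45 mm high, standing. Origin: centre of its underside
There are look-alikes about, which are no part of the job. What is shaped like the part that bears vial_center but purple is not meant.

How it is judged:
On the way, in this order (a step that is already met when the one before it is completed fails the run):
1. the gripped open vial has been lowered to within 8 mm of the bottom of the free hole (contact force between the fingers and vial above 0.5 N and horizontal distance between vial_foot and free_hole below 0.005 m and z of vial_foot in the frame of free_hole below 0.008 m), for 0.05 s.
2. the open vial stands by itself, upright, on the bottom of the free hole (contact force between the fingers and vial below 0.1 N and horizontal distance between vial_foot and free_hole below 0.005 m and z of vial_foot in the frame of free_hole below 0.003 m and angle between vial_center's own z axis and vertical below 0.06 rad), for 0.2 s.
3. the sampler has been lifted clear out of its stand in the fingers (contact force between the fingers and sampler above 0.5 N and z of sampler_tip in the frame of stand_hole above 0 m), for 0.1 s.
At the end, for the whole second after the job is handed in: The open vial stands alone and upright on the floor of the free hole; the sampler is held still in the fingers, within 0.09 rad of upright, its head 20 to 58 mm above the vial's underside and within 3.5 mm of the vial's axis, its stem touching nothing (all of step 2 and contact force between the arm and vial below 0.1 N and z of sampler_tip in the frame of vial_foot between 0.02 and 0.058 m and horizontal distance between sampler_tip and vial_mouth below 0.0035 m and angle between sampler_grip's own z axis and vertical below 0.09 rad and contact force between stem and anything else below 0.05 N and contact force between sampler and vial below 0.05 N and contact force between the fingers and sampler above 0.5 N and linear speed of sampler below 0.01 m/s); the arm keeps its last pose, push and grip.
It fails at once if the sampler's stem or sample head touches the vial or anything else (contact force between stem and anything else above 0.1 N).
It fails at once if the capped vial is disturbed (15 mm) (distance of capped_vial from where it was at the start of the episode above 0.015 m).
It fails at once if the loose cap is pushed about (15 mm) (distance of cap from where it was at the start of the episode above 0.015 m).
It fails at once if the eye-drop bottle is pushed about (15 mm) (distance of dropper from where it was at the start of the episode above 0.015 m).
It fails at once if the steel cup is pushed about (15 mm) (distance of pot from where it was at the start of the episode above 0.015 m).
It also fails if it takes over 72 s, if anything falls off the work surface, if the arm or the gripper's body presses on something with over 40 N, if the wrist force passes 120 N, or if a joint passes its speed limit or range.

## Working session

There is one attempt and no reset: what is moved stays moved. The work goes in short steps, Python scripts to look and compute and a tool call to move; the robot and the scene stay as the last step left them, time stands still between calls to the robot, and variables do not carry over. Pictures are saved under pics/ and viewed, and the job is handed in when it is done.

Besides the shell and the picture viewer there is one more tool, called after "Request:" by a JSON object that holds its "fn" and its "kwargs". move_arm: Moves the arm, as the interface text tells. Its arguments: {"type":"object","properties":{"steps":{"type":"array"},"squeeze":{"type":"number"}},"required":["steps"]}

```bash
ls; mkdir -p pics
python3 - <<'E'
from cell import *
import cv2
print(read_state(), grip_point_offset)
for n in ("side","top"):
    f=grab_frame(n); cv2.imwrite(f"pics/{n}0.png",f["image"][:,:,::-1]); print(n,f["mtx"],f["D"],f["pose"])
E
```

```text
pics
{'clock': 0.0, 'joints': array([ 1.19311876e+00,  2.64751482e-01,  1.60535190e+00, -1.60748677e-07,
        1.27363129e+00, -3.69062674e-02]), 'qd': array([ 6.89400492e-04, -7.52745201e-05, -5.46070597e-04, -1.23029765e-04,
       -8.90216256e-04,  1.09797434e-04]), 'tau': array([-3.33891667e-04, -5.15091026e+01, -3.67319834e+01, -1.63171112e-04,
        1.26329408e-02, -2.82670459e-05]), 'tool_pos': array([0.22534363, 0.63553651, 0.22997503]), 'tcp_rot': array([-2.20350458e-04,  1.69562306e-01,  9.85518887e-01, -1.04809977e-03]), 'wrist_force': array([-0.15411031,  0.45325175, -0.23285236]), 'ft_torque': array([ 0.01820835, -0.04009566,  0.0237605 ]), 'finger_gap': 0.08520764809828893} 0.0187
side [[385.53552276   0.         274.92499382]
 [  0.         385.53552276 212.17015465]
 [  0.           0.           1.        ]] [-0.0522931  0.         0.         0.         0.       ] [[ 0.99926574 -0.03708898  0.00961232  0.55581054]
 [-0.03255893 -0.68975586  0.7233096  -0.61546607]
 [-0.02019666 -0.72309146 -0.69045697  0.65579312]
 [ 0.          0.          0.          1.        ]]
top [[532.95484379   0.         279.15692832]
 [  0.         532.95484379 209.19012654]
 [  0.           0.           1.        ]] [0.0561497 0.        0.        0.        0.       ] [[-0.02984302 -0.98318323  0.18016696  0.37452728]
 [-0.99911545  0.02399889 -0.03453086 -0.01813043]
 [ 0.02962635 -0.1810381  -0.98302975  1.10808701]
 [ 0.          0.          0.          1.        ]]
```

View pics/side0.png

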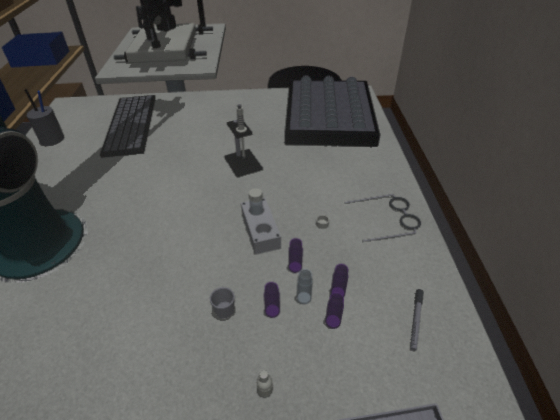

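View pics/top0.png

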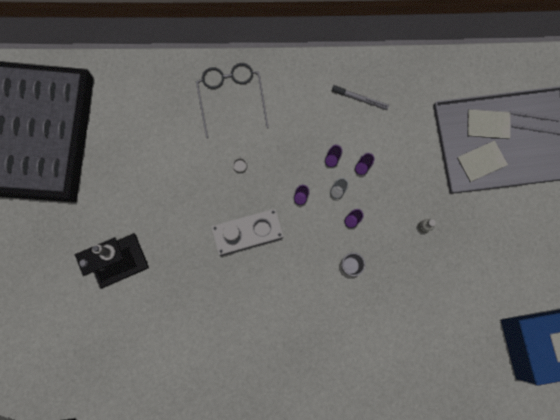

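The clear vial is at top (338,188) / side (305,286). Four purple look-alikes surround it, at top (333,156), (364,164), (301,195) and (353,218), and at side (296,254), (340,280), (272,299) and (335,309). The capped vial (top (232,233)) and the steel cup (top (351,265)) could also be mistaken for it. By the description I choose the clear one and check it in a close crop.

Run:
```python
import cv2, numpy as np
t=cv2.imread("pics/top0.png"); s=cv2.imread("pics/side0.png")
def crop(im,x,y,w,h,k): return cv2.convertScaleAbs(cv2.resize(im[y:y+h,x:x+w],None,fx=k,fy=k,interpolation=cv2.INTER_CUBIC),alpha=1.7)
cv2.imwrite("pics/c1.png",crop(t,205,140,190,145,4))
cv2.imwrite("pics/c2.png",crop(s,225,180,140,150,4))
cv2.imwrite("pics/c3.png",np.hstack([crop(t,65,225,95,70,4),crop(s,215,95,60,70,4)]))
```

```text
(no output)
```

View pics/c1.png

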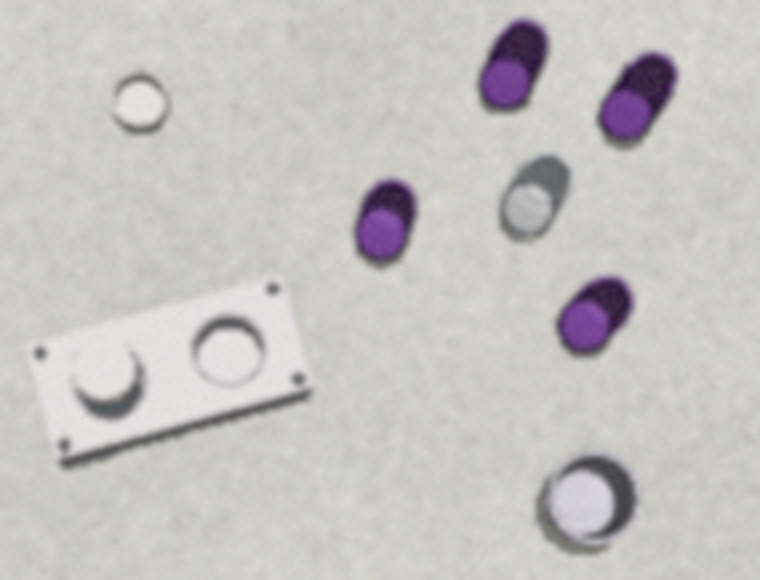

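View pics/c2.png

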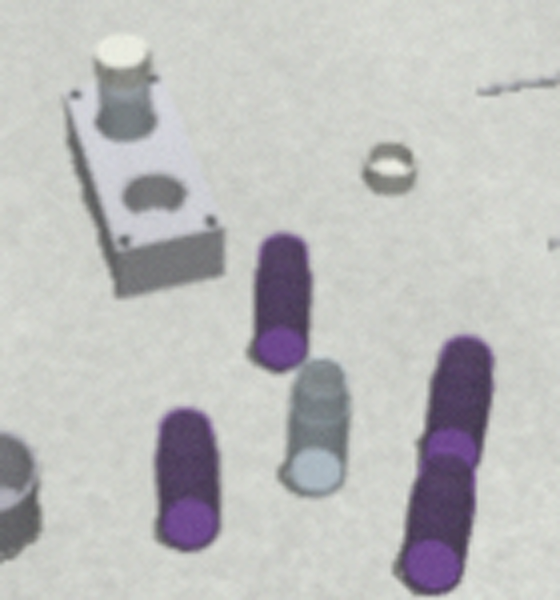

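View pics/c3.png

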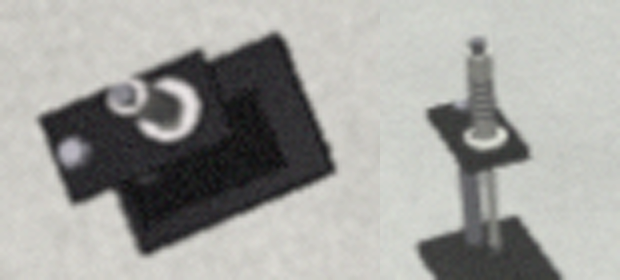

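```bash
cat > h.py <<'E'
import cv2, numpy as np
from cell import *
def grab(n,save=None):
    f=grab_frame(n)
    if save: cv2.imwrite(save,f["image"][:,:,::-1])
    return f
def ray(f,px):
    p=cv2.undistortPoints(np.array(px,float).reshape(-1,1,2),f["mtx"],f["D"]).reshape(-1,2)
    d=np.c_[p,np.ones(len(p))]@f["pose"][:3,:3].T
    return f["pose"][:3,3],d
def onz(f,px,z):
    o,d=ray(f,px); return o+d*((z-o[2])/d[:,2])[:,None]
def proj(f,P):
    P=np.array(P,float).reshape(-1,3); T=np.linalg.inv(f["pose"])
    c=P@T[:3,:3].T+T[:3,3]
    return cv2.projectPoints(c,np.zeros(3),np.zeros(3),f["mtx"],f["D"])[0].reshape(-1,2)
def tri(fa,pa,fb,pb):
    oa,da=ray(fa,pa); ob,db=ray(fb,pb); da=da[0]/np.linalg.norm(da[0]); db=db[0]/np.linalg.norm(db[0])
    s=np.linalg.lstsq(np.c_[da,-db],ob-oa,rcond=None)[0]
    A=oa+s[0]*da;B=ob+s[1]*db
    return (A+B)/2,np.linalg.norm(A-B)
def crop(im,x,y,w,h,k,a=1.7): return cv2.convertScaleAbs(cv2.resize(im[y:y+h,x:x+w],None,fx=k,fy=k,interpolation=cv2.INTER_CUBIC),alpha=a)
E
python3 - <<'E'
from h import *
t=grab("top"); s=grab("side")
c=lambda L,x,y:[( (a+.5)/4+x-.5,(b+.5)/4+y-.5) for a,b in L]
print("rack marks top",onz(t,c([(40,353),(273,288),(299,379),(65,445)],205,140),.04))
print("rack marks side",onz(s,c([(75,95),(154,79),(210,221),(124,240)],225,180),.04))
print("hole rim top",onz(t,c([(228,350)],205,140),.04),"side",onz(s,c([(155,194)],225,180),.04))
print("vial floor top",onz(t,c([(526,210)],205,140),.003),"side",onz(s,c([(316,471)],225,180),.003))
print("purple floor top",onz(t,c([(382,228),(505,85),(627,115),(585,327)],205,140),.003))
print("purple side",onz(s,c([(280,348),(190,524),(449,455),(433,566)],225,180),.003))
print("pot top floor",onz(t,c([(582,503)],205,140),.003),"cap",onz(t,c([(140,103)],205,140),.01),"side",onz(s,c([(390,168)],225,180),.01))
print("flange top",onz(t,c([(168,110)],65,225),.122),"button",onz(t,c([(124,94)],65,225),.19))
print("flange side",onz(s,c([(485-380,136)],215,95),.122),"btn side",onz(s,c([(477-380,44)],215,95),.19))
E
```

```text
rack marks top [[ 0.53516543  0.07564421  0.04      ]
 [ 0.56555649 -0.04270515  0.04      ]
 [ 0.51854444 -0.05454477  0.04      ]
 [ 0.48834454  0.06353737  0.04      ]]
rack marks side [[ 0.49046108  0.06390727  0.04      ]
 [ 0.53755034  0.07557384  0.04      ]
 [ 0.56683934 -0.04223019  0.04      ]
 [ 0.52001342 -0.05382361  0.04      ]]
hole rim top [[ 0.53425752 -0.01905907  0.04      ]] side [[ 0.53710595 -0.02024277  0.04      ]]
vial floor top [[ 0.61100131 -0.17925319  0.003     ]] side [[ 0.61401961 -0.18038546  0.003     ]]
purple floor top [[ 0.60306282 -0.10223333  0.003     ]
 [ 0.67989622 -0.17127903  0.003     ]
 [ 0.66177907 -0.23607424  0.003     ]
 [ 0.54728496 -0.20728721  0.003     ]]
purple side [[ 0.6014453  -0.10218852  0.003     ]
 [ 0.55046198 -0.20781102  0.003     ]
 [ 0.68144818 -0.17421915  0.003     ]
 [ 0.66480032 -0.23612435  0.003     ]]
pot top floor [[ 0.45503622 -0.20062293  0.003     ]] cap [[0.67232064 0.02436932 0.01      ]] side [[0.67497656 0.02279553 0.01      ]]
flange top [[0.4832642  0.26470218 0.122     ]] button [[0.48312989 0.26371642 0.19      ]]
flange side [[0.48467183 0.26437143 0.122     ]] btn side [[0.48519995 0.26092233 0.19      ]]
```

The crop shows the clear vial with the narrower neck at the top, open, with its floor at 4x-crop (526,210) = top (336,192). The two views agree to about 2-3 mm.

The plan is to move above it with the jaw axis at about 60°, in the gap between the purple vials.

Request:
{"fn": "move_arm", "kwargs": {"steps": [[50,[0.43,-0.9,0],[0,0,-1]],[50,[0.43,-0.9,0],[0,0,-1]],[50,[0.43,-0.9,0],[0,0,0]],[50,[0.43,-0.9,0],[0,0,0]],[50,[0.43,-0.9,0],[0,0,0]]], "squeeze": 25}}

```text
clock: 0.62
tool_pos: [0.3089, 0.4559, 0.227]
tcp_rot: [-0.001, 0.254, 0.967, -0.001]
wrist_force: [0.3, -0.3, -0.2]
finger_gap: 0.0499
```

Request:
{"fn": "move_arm", "kwargs": {"steps": [[50,[0.43,-0.9,0],[0,0,0]],[50,[0.43,-0.9,0],[0,0,0]],[50,[0.43,-0.9,0],[0,0,0]],[50,[0.43,-0.9,0],[0,0,0]],[50,[0.43,-0.9,0],[0,0,0]]]}}

```text
clock: 1.03
tool_pos: [0.3959, 0.2666, 0.2263]
tcp_rot: [-0.001, 0.252, 0.968, -0.001]
wrist_force: [1.7, -0.8, 0.2]
finger_gap: 0.0499
```

Request:
{"fn": "move_arm", "kwargs": {"steps": [[50,[0.43,-0.9,0],[0,0,0]],[50,[0.43,-0.9,0],[0,0,0]],[50,[0.43,-0.9,0],[0,0,0]],[50,[0.43,-0.9,0],[0,0,0]],[50,[0.43,-0.9,0],[0,0,0]]]}}

```text
clock: 1.45
tool_pos: [0.483, 0.0772, 0.2269]
tcp_rot: [0.0, 0.252, 0.968, 0.0]
wrist_force: [0.9, 0.4, -0.3]
finger_gap: 0.0503
```

Request:
{"fn": "move_arm", "kwargs": {"steps": [[50,[0.43,-0.9,0],[0,0,0]],[50,[0.43,-0.9,0],[0,0,0]],[50,[0.43,-0.9,0],[0,0,0]],[50,[0.43,-0.9,0],[0,0,0]],[50,[0.43,-0.9,0],[0,0,0]]]}}

```text
clock: 1.87
tool_pos: [0.5701, -0.1121, 0.2272]
tcp_rot: [0.001, 0.253, 0.968, 0.001]
wrist_force: [-0.3, 1.3, -0.1]
finger_gap: 0.0499
```

Request:
{"fn": "move_arm", "kwargs": {"steps": [[50,[0.43,-0.8,0],[0,0,0]],[50,[0.43,-0.7,0],[0,0,0]],[50,[0.1,-0.1,0],[0,0,0]],[50,[0,0,0],[0,0,0]]]}}

```text
clock: 2.2
tool_pos: [0.6113, -0.1884, 0.2258]
tcp_rot: [0.002, 0.257, 0.966, -0.0]
wrist_force: [0.7, 0.4, 0.4]
finger_gap: 0.0497
```

Request:
{"fn": "move_arm", "kwargs": {"steps": [[50,[0.03,0.2,-0.8],[0,0,0]],[50,[0,0,-0.9],[0,0,0]],[50,[0,0,-0.9],[0,0,0]],[50,[0,0,0],[0,0,0]]]}}

```text
clock: 2.53
tool_pos: [0.6134, -0.179, 0.1227]
tcp_rot: [0.005, 0.257, 0.966, -0.0]
wrist_force: [-1.7, 1.3, -1.7]
finger_gap: 0.0499
```

Run:
```python
from h import *
st=read_state(); print(st["tool_pos"],st["tcp_rot"],st["finger_gap"])
t=grab("top"); s=grab("side")
print(proj(t,[.6125,-.1798,.06]),proj(s,[.6125,-.1798,.06]))
cv2.imwrite("pics/d.png",np.hstack([crop(t["image"][:,:,::-1],290,130,100,130,4),crop(s["image"][:,:,::-1],255,190,100,130,4)]))
```

```text
[ 0.61336359 -0.17903562  0.12269141] [ 4.98149945e-03  2.57331787e-01  9.66310261e-01 -1.24739548e-04] 0.04992334401924254
[[340.16065284 185.40300439]] [[303.76789481 280.02582499]]
```

View pics/d.png

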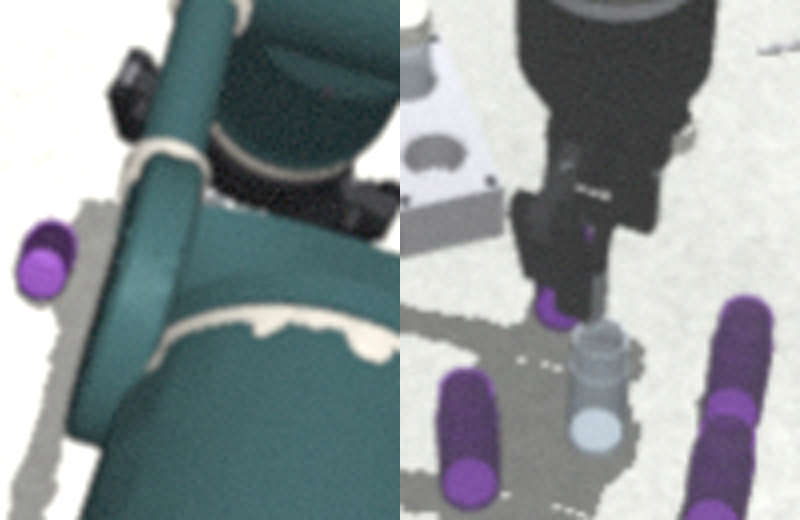

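The side crop shows the fingers centred above the clear vial: its neck at crop (600,335), jaw above it, and the purple vials clear of the fingers. Next I straighten the 0.6° tilt and descend.

Request:
{"fn": "move_arm", "kwargs": {"steps": [[50,[-0.02,-0.02,-0.7],[0.03,0.11,0]],[50,[0,0,-0.7],[0,0,0]],[50,[0,0,-0.5],[0,0,0]],[50,[0,0,-0.2],[0,0,0]],[50,[0,0,0],[0,0,0]]]}}

```text
clock: 3.05
tool_pos: [0.6282, -0.1819, 0.0621]
tcp_rot: [0.018, 0.255, 0.967, -0.001]
wrist_force: [0.2, 0.1, -0.3]
finger_gap: 0.0499
```

Run:
```python
from h import *
st=read_state(); print({k:np.round(v,4) for k,v in st.items()})
s=grab("side")
cv2.imwrite("pics/d2.png",crop(s["image"][:,:,::-1],235,170,140,150,4))
```

```text
{'clock': np.float64(3.05), 'joints': array([-3.1990e-01,  3.5060e-01,  1.8249e+00,  1.0000e-04,  9.2950e-01,
       -1.3740e+00]), 'qd': array([ 0.0067, -0.0293, -0.0255, -0.    ,  0.0261,  0.0003]), 'tau': array([-7.97000e-02, -5.10435e+01, -3.20374e+01, -1.60000e-03,
       -4.54300e-01, -8.00000e-04]), 'tool_pos': array([ 0.6282, -0.1819,  0.0621]), 'tcp_rot': array([ 0.0183,  0.2554,  0.9667, -0.0011]), 'wrist_force': array([ 0.1628,  0.1086, -0.3371]), 'ft_torque': array([0.0034, 0.0289, 0.0163]), 'finger_gap': np.float64(0.0499)}
```

View pics/d2.png

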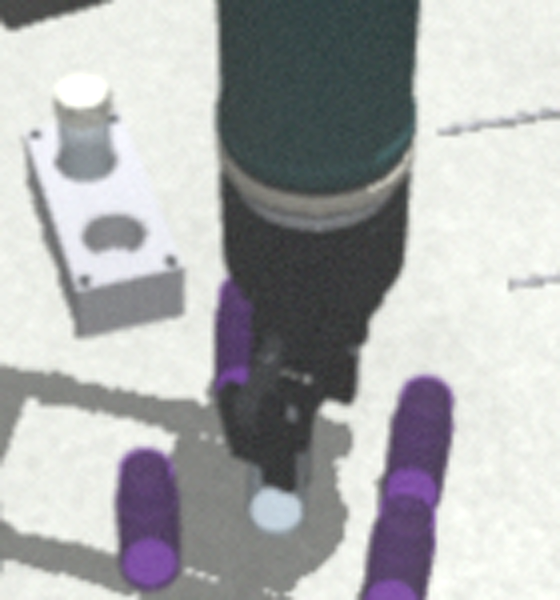

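No contact; the vial is unmoved at side (304,297). But the tool drifted +15 mm in x and tilted 2°, because joint lag is not made up between rows. I'll correct that slowly, in place.

Request:
{"fn": "move_arm", "kwargs": {"steps": [[50,[-0.1,0,0.1],[0.05,0.2,0]],[50,[-0.1,0,0],[0.05,0.2,0]],[50,[0,0,0],[0,0,0]]]}}

```text
clock: 3.35
tool_pos: [0.6248, -0.1828, 0.0751]
tcp_rot: [0.005, 0.255, 0.967, -0.002]
wrist_force: [0.6, 0.7, 0.1]
finger_gap: 0.0503
```

Request:
{"fn": "move_arm", "kwargs": {"steps": [[50,[-0.15,0.04,0],[0.03,0.1,0]],[50,[-0.1,0.03,0],[0,0,0]],[50,[0,0,0],[0,0,0]]]}}

```text
clock: 3.6
tool_pos: [0.6171, -0.1807, 0.0797]
tcp_rot: [0.004, 0.255, 0.967, -0.002]
wrist_force: [0.3, 0.7, 1.4]
finger_gap: 0.0499
```

Request:
{"fn": "move_arm", "kwargs": {"steps": [[50,[-0.12,0.02,-0.2],[0.02,0.08,0]],[50,[-0.05,0,-0.2],[0,0.05,0]],[50,[0,0,0],[0,0,0]]]}}

```text
clock: 3.85
tool_pos: [0.6097, -0.1799, 0.0634]
tcp_rot: [-0.001, 0.255, 0.967, -0.002]
wrist_force: [-1.0, 0.1, -1.0]
finger_gap: 0.0497
```

Request:
{"fn": "move_arm", "kwargs": {"steps": [[50,[0.04,0,-0.2],[0,0,0]],[50,[0.0,0,-0.2],[0,0,0]],[50,[0,0,-0.2],[0,0,0]],[50,[0,0,0],[0,0,0]]]}}

```text
clock: 4.18
tool_pos: [0.6097, -0.1794, 0.0346]
tcp_rot: [-0.003, 0.255, 0.967, -0.002]
wrist_force: [-0.0, 0.6, -0.9]
finger_gap: 0.0499
```

Request:
{"fn": "move_arm", "kwargs": {"steps": [[50,[0.07,0,-0.02],[-0.02,-0.06,0]],[50,[0,0,0],[0,0,0]]]}}

```text
clock: 4.35
tool_pos: [0.6118, -0.1791, 0.0318]
tcp_rot: [-0.002, 0.255, 0.967, -0.002]
wrist_force: [0.9, 0.4, -0.6]
finger_gap: 0.0501
```

Request:
{"fn": "move_arm", "kwargs": {"steps": [[34,[0.01,-0.01,0.03],[-0.01,-0.03,0]],[26,[0,0,0],[0,0,0]],[26,[0,0,0],[0,0,0]],[26,[0,0,0],[0,0,0]]], "squeeze": 25}}

```text
clock: 4.68
tool_pos: [0.6132, -0.1797, 0.0338]
tcp_rot: [0.001, 0.255, 0.967, -0.003]
wrist_force: [-1.3, -0.0, 0.3]
finger_gap: 0.0276
```

Run:
```python
from h import *
st=read_state(); print(st["tool_pos"],st["tcp_rot"],st["finger_gap"])
s=grab("side")
cv2.imwrite("pics/d3.png",crop(s["image"][:,:,::-1],235,170,140,150,4))
```

```text
[ 0.6131561  -0.17968234  0.03383331] [ 6.39907104e-04  2.55144683e-01  9.66899397e-01 -2.51734814e-03] 0.027631828987718623
```

View pics/d3.png

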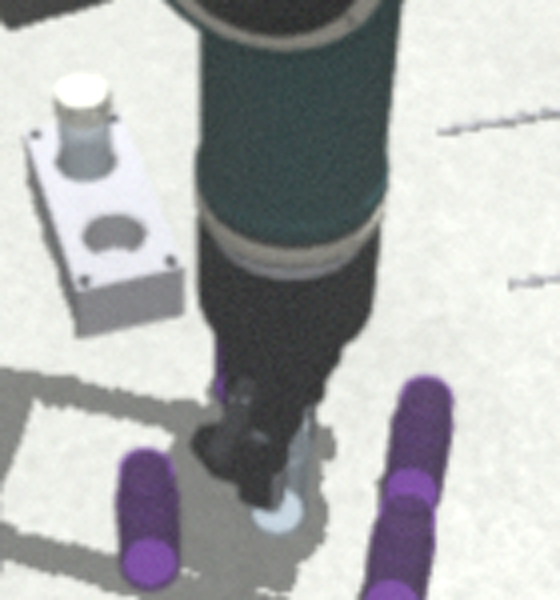

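Run:
```python
from h import *
t=grab("top"); s=grab("side")
cv2.imwrite("pics/d4.png",crop(s["image"][:,:,::-1],275,250,60,60,10,2.5))
```

```text
(no output)
```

View pics/d4.png

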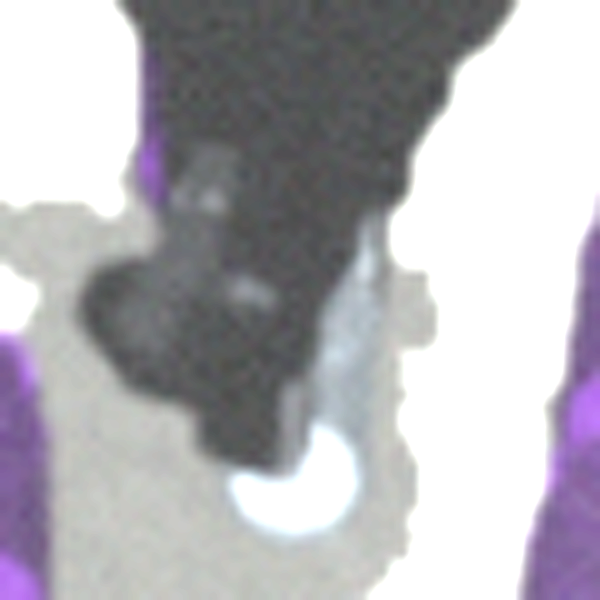

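The vial is gripped (gap 27.6 mm) and looks upright. I'll lift a little and check.

Request:
{"fn": "move_arm", "kwargs": {"steps": [[26,[0,0,0.2],[0,0,0]],[26,[0,0,0.3],[0,0,0]],[26,[0,0,0.3],[0,0,0]],[26,[0,0,0.3],[0,0,0]],[26,[0,0,0],[0,0,0]]]}}

```text
clock: 5.25
tool_pos: [0.6129, -0.1796, 0.0827]
tcp_rot: [0.001, 0.255, 0.967, -0.003]
wrist_force: [0.7, -0.5, -0.0]
finger_gap: 0.0275
```

Run:
```python
from h import *
t=grab("top"); s=grab("side")
cv2.imwrite("pics/d5.png",crop(s["image"][:,:,::-1],255,200,80,110,7,2.2))
```

```text
(no output)
```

View pics/d5.png

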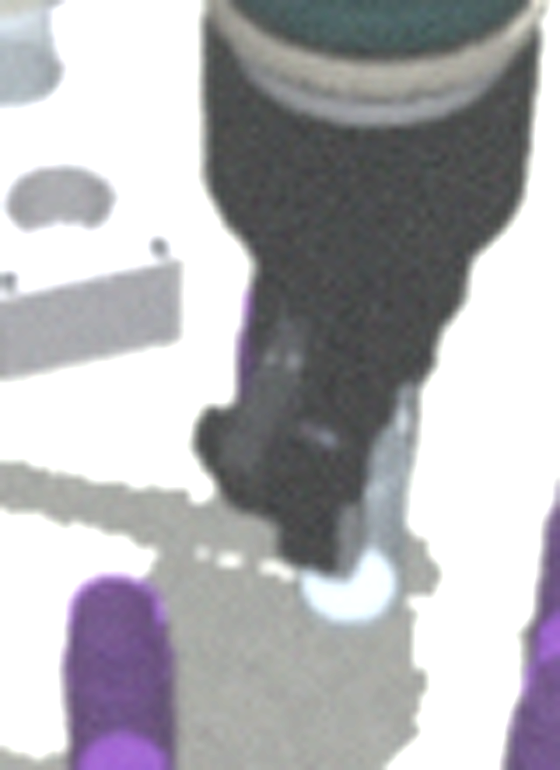

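Request:
{"fn": "move_arm", "kwargs": {"steps": [[26,[0,0,0.4],[0,0,0]],[26,[0,0,0.5],[0,0,0]],[26,[0,0,0.5],[0,0,0]],[26,[0,0,0.4],[0,0,0]],[26,[0,0,0],[0,0,0]]]}}

```text
clock: 5.77
tool_pos: [0.6076, -0.1779, 0.1508]
tcp_rot: [-0.005, 0.255, 0.967, -0.002]
wrist_force: [0.7, -0.2, 1.1]
finger_gap: 0.0279
```

Request:
{"fn": "move_arm", "kwargs": {"steps": [[26,[-0.2,0.4,0],[0,0,0]],[26,[-0.25,0.5,0],[0,0,0]],[26,[-0.25,0.5,0],[0,0,0]],[26,[-0.25,0.5,0],[0,0,0]],[26,[-0.25,0.5,0],[0,0,0]]]}}

```text
clock: 6.18
tool_pos: [0.5559, -0.0802, 0.1456]
tcp_rot: [-0.007, 0.258, 0.966, -0.002]
wrist_force: [0.0, 0.1, -0.5]
finger_gap: 0.0282
```

Request:
{"fn": "move_arm", "kwargs": {"steps": [[26,[-0.13,0.4,0.05],[-0.02,-0.08,0]],[26,[-0.13,0.4,0],[-0.02,-0.08,0]],[26,[-0.13,0.4,0],[0,0,0]],[26,[-0.05,0.2,0],[0,0,0]],[26,[0,0,0],[0,0,0]]]}}

```text
clock: 6.6
tool_pos: [0.5262, -0.0146, 0.1382]
tcp_rot: [-0.008, 0.256, 0.967, -0.002]
wrist_force: [-0.6, 0.7, -0.8]
finger_gap: 0.0276
```

Run:
```python
from h import *
t=grab("top"); s=grab("side")
cv2.imwrite("pics/e1.png",crop(s["image"][:,:,::-1],215,150,90,100,6,2.0))
cv2.imwrite("pics/e2.png",crop(t["image"][:,:,::-1],205,160,110,110,5,2.0))
```

```text
(no output)
```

View pics/e1.png

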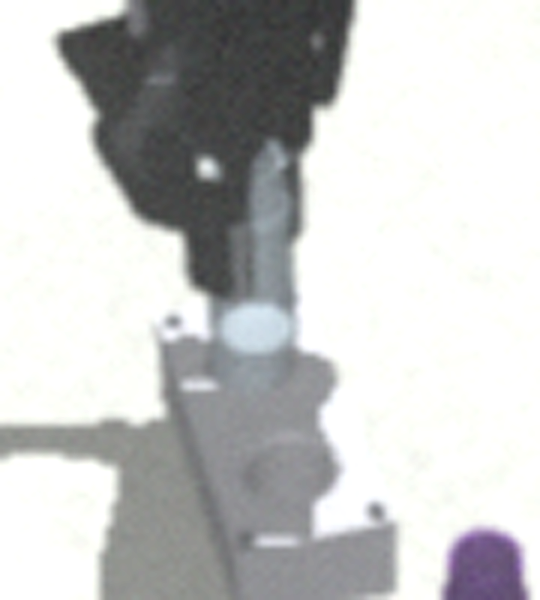

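View pics/e2.png

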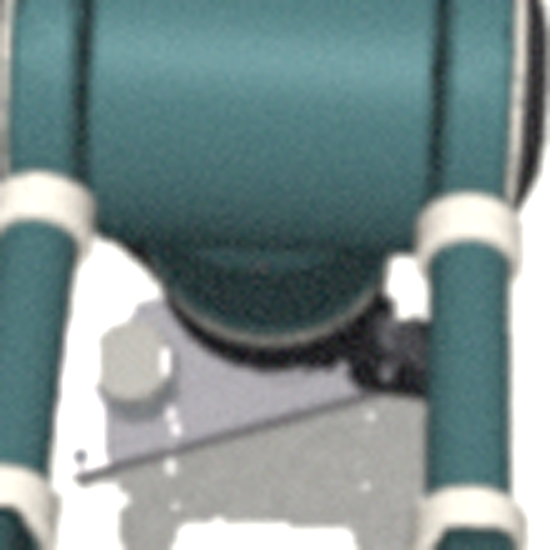

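Request:
{"fn": "move_arm", "kwargs": {"steps": [[26,[0.12,-0.06,0],[-0.03,-0.1,0]],[26,[0.1,-0.04,0],[-0.02,-0.08,0]],[26,[0,0,0],[0,0,0]]]}}

```text
clock: 6.95
tool_pos: [0.5376, -0.0223, 0.1381]
tcp_rot: [0.002, 0.257, 0.966, -0.003]
wrist_force: [1.5, 0.3, -0.9]
finger_gap: 0.0274
```

Request:
{"fn": "move_arm", "kwargs": {"steps": [[26,[0,0,0],[0,0,0]]]}}

```text
clock: 7.03
tool_pos: [0.5382, -0.0231, 0.1382]
tcp_rot: [0.002, 0.258, 0.966, -0.003]
wrist_force: [0.2, 0.1, -0.1]
finger_gap: 0.0275
```

Run:
```python
from h import *
s=grab("side");st=read_state(); print(st["tool_pos"],st["tcp_rot"])
im=s["image"][:,:,::-1]
cv2.imwrite("pics/e3.png",crop(im,230,160,60,80,9,1.7))
```

```text
[ 0.53827485 -0.02314579  0.13820216] [ 0.00247095  0.25789081  0.96616549 -0.00323559]
```

View pics/e3.png

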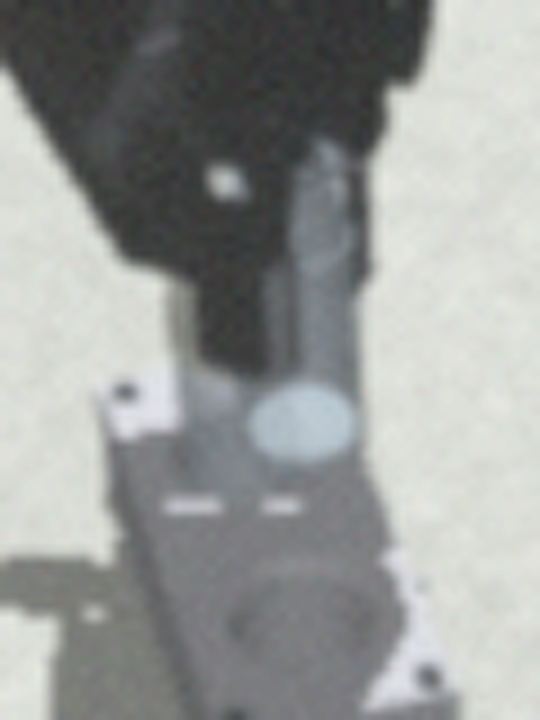

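Run:
```python
from h import *
s=grab("side")
c=lambda a,b,x,y,k:[((a+.5)/k+x-.5,(b+.5)/k+y-.5)]
p=c(302,424,230,160,9); print(p)
P=onz(s,p,.1382-.0338+.003); print("floor",P, "at pick", onz(s,c(348,590,255,200,7),.0827-.0338+.003))
# predicted right silhouettes: axis projected for upright vial
for z in (0,.03,.06,.08): 
    q=proj(s,P[0]+[0,0,z-.003])[0]; print(z,(q-[230,160]+.5)*9-.5)
```

```text
[(263.1111111111111, 206.66666666666666)]
floor [[ 0.53928219 -0.02297751  0.1074    ]] at pick [[ 0.6134892  -0.18281947  0.0519    ]]
0 [302.531581   433.42891849]
0.03 [297.09435789 336.91888801]
0.06 [291.37493355 235.23825064]
0.08 [287.39499368 164.38404495]
```

Request:
{"fn": "move_arm", "kwargs": {"steps": [[26,[-0.07,0.09,-0.2],[0.02,0.06,0]],[26,[0,0,-0.2],[0,0,0]],[26,[0,0,-0.2],[0,0,0]],[26,[0,0,-0.2],[0,0,0]],[26,[0,0,0],[0,0,0]]]}}

```text
clock: 7.55
tool_pos: [0.5349, -0.0195, 0.103]
tcp_rot: [-0.001, 0.258, 0.966, -0.003]
wrist_force: [0.3, -0.0, -0.1]
finger_gap: 0.0275
```

Request:
{"fn": "move_arm", "kwargs": {"steps": [[26,[0.01,0,-0.2],[0,0,0]],[26,[0,0,-0.2],[0,0,0]],[26,[0,0,-0.2],[0,0,0]],[26,[0,0,0],[0,0,0]]]}}

```text
clock: 7.88
tool_pos: [0.5343, -0.0193, 0.0752]
tcp_rot: [-0.002, 0.258, 0.966, -0.003]
wrist_force: [-0.4, -0.7, -0.7]
finger_gap: 0.0274
```

Run:
```python
from h import *
s=grab("side");st=read_state(); print(st["tool_pos"],st["tcp_rot"])
im=s["image"][:,:,::-1]
cv2.imwrite("pics/e4.png",crop(im,230,160,60,80,9,1.7))
```

```text
[ 0.53465016 -0.01930762  0.07585576] [-0.00138803  0.25822512  0.96607892 -0.00306414]
```

View pics/e4.png

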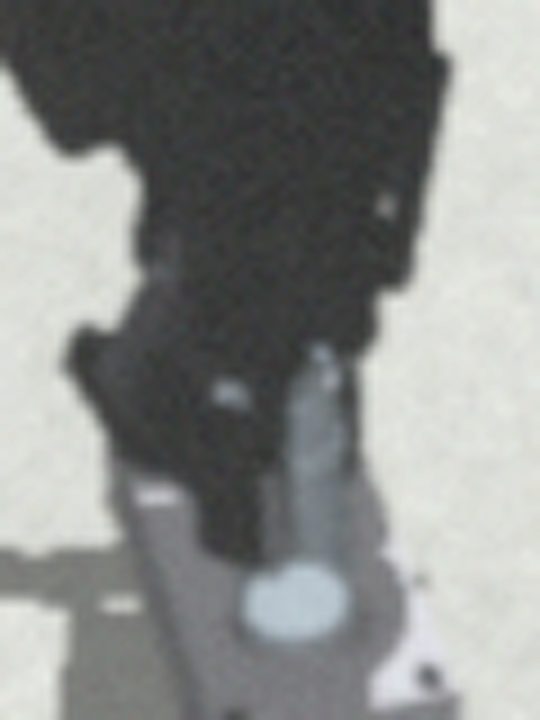

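Run:
```python
from h import *
s=grab("side")
c=lambda a,b,x,y,k:[((a+.5)/k+x-.5,(b+.5)/k+y-.5)]
print(onz(s,c(296,602,230,160,9),.0451))
print((proj(s,[.5364,-.0192,.04])-[230,160]+.5)*9)
```

```text
[[ 0.53526029 -0.01990527  0.0451    ]]
[[301.96990541 614.69168734]]
```

Request:
{"fn": "move_arm", "kwargs": {"steps": [[26,[0.03,0.02,-0.1],[-0.01,-0.03,0]],[26,[0.01,0,-0.15],[0,0,0]],[26,[0,0,-0.15],[0,0,0]],[26,[0,0,0],[0,0,0]]]}}

```text
clock: 8.32
tool_pos: [0.5375, -0.0179, 0.0633]
tcp_rot: [0.001, 0.258, 0.966, -0.003]
wrist_force: [-0.7, 0.6, -0.4]
finger_gap: 0.0274
```

Request:
{"fn": "move_arm", "kwargs": {"steps": [[26,[-0.03,-0.01,-0.1],[0,0,0]],[26,[0,0,-0.15],[0,0,0]],[26,[0,0,-0.1],[0,0,0]],[26,[0,0,0],[0,0,0]]]}}

```text
clock: 8.65
tool_pos: [0.5372, -0.0182, 0.0489]
tcp_rot: [0.002, 0.258, 0.966, -0.002]
wrist_force: [0.4, 0.1, -0.1]
finger_gap: 0.0278
```

Request:
{"fn": "move_arm", "kwargs": {"steps": [[26,[-0.02,-0.01,-0.06],[0.01,0.03,0]],[26,[0,0,-0.06],[0,0,0]],[26,[0,0,0],[0,0,0]]]}}

```text
clock: 8.9
tool_pos: [0.537, -0.0187, 0.0435]
tcp_rot: [0.001, 0.258, 0.966, -0.002]
wrist_force: [0.6, 0.8, -0.7]
finger_gap: 0.0277
```

Request:
{"fn": "move_arm", "kwargs": {"steps": [[26,[0,0,-0.05],[0,0,0]],[26,[0,0,0],[0,0,0]]]}}

```text
clock: 9.07
tool_pos: [0.5375, -0.0187, 0.0425]
tcp_rot: [0.001, 0.259, 0.966, -0.002]
wrist_force: [-1.5, 1.5, -1.5]
finger_gap: 0.0274
```

Request:
{"fn": "move_arm", "kwargs": {"steps": [[26,[0,0,-0.06],[0,0,0]],[26,[0,0,-0.04],[0,0,0]],[26,[0,0,0],[0,0,0]]]}}

```text
clock: 9.32
tool_pos: [0.5376, -0.0186, 0.0428]
tcp_rot: [0.0, 0.259, 0.966, -0.002]
wrist_force: [-0.7, 0.6, -1.7]
finger_gap: 0.0277
```

Run:
```python
from h import *
s=grab("side");st=read_state(); print(st["tool_pos"],st["tcp_rot"],st["wrist_force"],st["ft_torque"])
im=s["image"][:,:,::-1]
cv2.imwrite("pics/e5.png",crop(im,225,170,70,80,8,1.7))
```

```text
[ 0.53775761 -0.01856808  0.04280476] [ 5.63644693e-04  2.58573589e-01  9.65989352e-01 -1.98819245e-03] [-1.69181344  0.70118905  1.86632458] [ 0.22015535  0.42468588 -0.01876668]
```

View pics/e5.png

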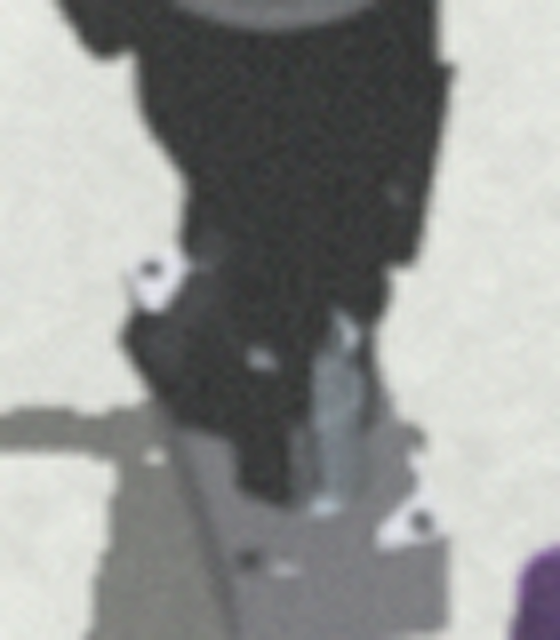

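TCP z has stopped at 0.0428, which puts the foot at about 0.009-0.010, on the hole floor. Releasing.

Request:
{"fn": "move_arm", "kwargs": {"steps": [[32,[0,0,0],[0,0,0]],[40,[0,0,0],[0,0,0]],[45,[0,0,0],[0,0,0]],[45,[0,0,0],[0,0,0]],[45,[0,0,0],[0,0,0]]]}}

```text
clock: 9.78
tool_pos: [0.5391, -0.019, 0.0424]
tcp_rot: [0.002, 0.258, 0.966, -0.002]
wrist_force: [-0.4, -1.0, 0.9]
finger_gap: 0.0452
```

Request:
{"fn": "move_arm", "kwargs": {"steps": [[45,[0,0,0.15],[0,0,0]],[45,[0,0,0.2],[0,0,0]],[45,[0,0,0.2],[0,0,0]],[45,[0,0,0],[0,0,0]]]}}

```text
clock: 10.12
tool_pos: [0.5389, -0.019, 0.0659]
tcp_rot: [0.002, 0.259, 0.966, -0.002]
wrist_force: [0.6, 1.2, 0.3]
finger_gap: 0.0449
```

Request:
{"fn": "move_arm", "kwargs": {"steps": [[45,[-0.05,0,0.25],[0,0,0]],[45,[0,0,0.3],[0,0,0]],[45,[0,0,0.3],[0,0,0]],[45,[0,0,0.3],[0,0,0]],[45,[0,0,0.3],[0,0,0]]]}}

```text
clock: 10.53
tool_pos: [0.535, -0.0189, 0.1283]
tcp_rot: [0.0, 0.259, 0.966, -0.002]
wrist_force: [0.5, 0.2, 0.4]
finger_gap: 0.0446
```

Request:
{"fn": "move_arm", "kwargs": {"steps": [[45,[0,0,0.6],[0,0,0]],[45,[0,0,0.6],[0,0,0]],[45,[0,0.3,0.8],[0,0,0]],[45,[0,0.5,0.8],[0,0,0]],[45,[0,0.8,0.5],[0,0,0]]]}}

```text
clock: 10.95
tool_pos: [0.5314, 0.0422, 0.2689]
tcp_rot: [-0.0, 0.262, 0.965, -0.004]
wrist_force: [0.8, -0.1, 0.6]
finger_gap: 0.0451
```

Request:
{"fn": "move_arm", "kwargs": {"steps": [[45,[-0.1,0.7,0],[0,0,0]],[45,[-0.15,0.7,0],[0,0,0]],[45,[-0.1,0.6,0],[0,0,0]],[45,[-0.1,0.4,0],[0,0,0]],[45,[0,0,0],[0,0,0]]]}}

```text
clock: 11.37
tool_pos: [0.5166, 0.1468, 0.2871]
tcp_rot: [0.011, 0.261, 0.965, 0.003]
wrist_force: [0.4, -0.2, 0.3]
finger_gap: 0.045
```

Run:
```python
from h import *
t=grab("top"); s=grab("side");st=read_state(); print(st["tool_pos"],st["tcp_rot"])
S=crop(s["image"][:,:,::-1],230,175,60,80,6,1.8);T=crop(t["image"][:,:,::-1],210,205,75,60,6,1.8)
cv2.imwrite("pics/f1.png",S);cv2.imwrite("pics/f2.png",T)
cv2.imwrite("pics/f3.png",np.hstack([crop(t["image"][:,:,::-1],65,220,90,70,4.0),crop(s["image"][:,:,::-1],210,95,80,70,4.0)]))
```

```text
[0.51725456 0.14444349 0.28677726] [0.01108869 0.26168054 0.96508907 0.00185152]
```

View pics/f1.png

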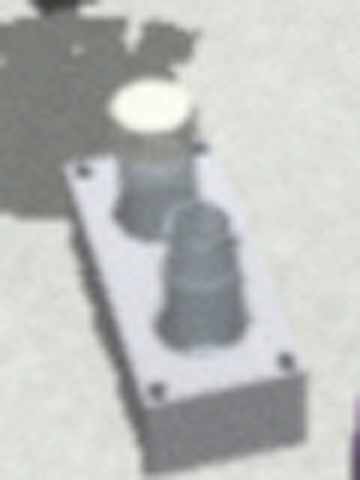

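View pics/f2.png

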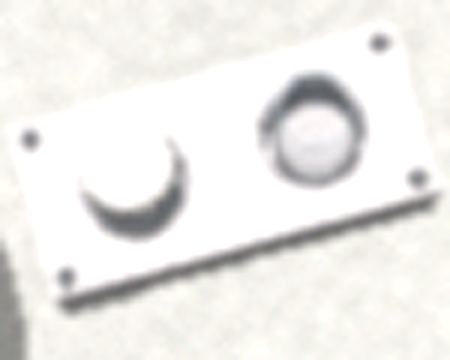

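View pics/f3.png

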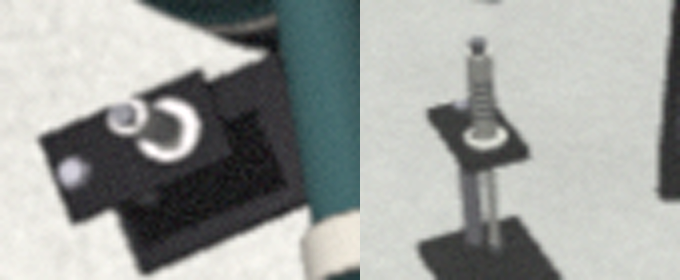

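The vial stands upright in the free hole: neck at side-crop (202,230), bright floor at top-crop (316,138). The sampler is undisturbed.

Run:
```python
from h import *
t=grab("top"); s=grab("side")
c=lambda a,b,x,y,k:[((a+.5)/k+x-.5,(b+.5)/k+y-.5)]
print("floor top",onz(t,c(316,138,210,205,6),.013))
for P in ([.5345,-.0195],[.5364,-.0192]):
  for z in (.01,.04,.07,.09):
    print(P,z,(proj(t,[*P,z])-[210,205]+.5)*6-.5,(proj(s,[*P,z])-[230,175]+.5)*6-.5)
S=crop(s["image"][:,:,::-1],250,200,26,40,15,2.0);T=crop(t["image"][:,:,::-1],248,212,28,28,20,1.3)
cv2.imwrite("pics/g1.png",S);cv2.imwrite("pics/g2.png",T)
```

```text
floor top [[ 0.53730163 -0.02035517  0.013     ]]
[0.5345, -0.0195] 0.01 [[313.7388742  147.33598179]] [[199.10259123 375.04167474]]
[0.5345, -0.0195] 0.04 [[313.54049331 134.50578264]] [[195.69100498 320.06887792]]
[0.5345, -0.0195] 0.07 [[313.33076426 120.95503866]] [[192.11440303 262.35246102]]
[0.5345, -0.0195] 0.09 [[313.18414965 111.49031729]] [[189.63268499 222.25335654]]
[0.5364, -0.0192] 0.01 [[312.74230854 141.93142705]] [[204.10232151 374.2714441 ]]
[0.5364, -0.0192] 0.04 [[312.51668971 128.95772554]] [[200.81327028 319.29445823]]
[0.5364, -0.0192] 0.07 [[312.27818961 115.25562348]] [[197.36502566 261.57449951]]
[0.5364, -0.0192] 0.09 [[312.11147732 105.68530673]] [[194.97230843 221.47344964]]
```

View pics/g1.png

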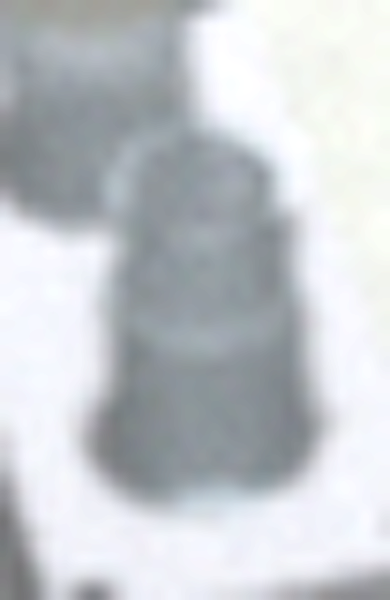

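View pics/g2.png

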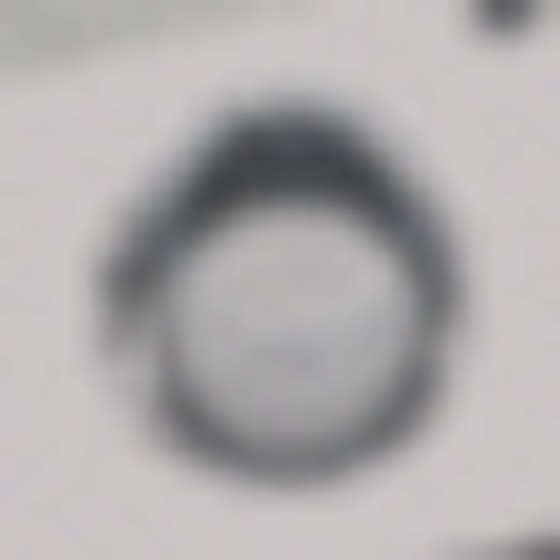

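```bash
cat >> h.py <<'E'
from scipy.spatial.transform import Rotation as R
def go(target,yaw=None):
    st=read_state(); w,x,y,z=st["tcp_rot"]; r=R.from_quat([x,y,z,w])
    zt=r.as_matrix()[:,2]; ax=np.cross(zt,[0,0,-1]); 
    print("t",round(float(st["clock"]),2),"pos",np.round(st["tool_pos"],4),"shift",np.round((np.array(target)-st["tool_pos"])/.04,2),"turn",np.round(np.rad2deg(ax)/5,3),"tilt deg",np.round(np.rad2deg(np.linalg.norm(ax)),2),"gap",round(float(st["finger_gap"]),4),"F",np.round(st["wrist_force"],1),"yawjaw",np.round(np.rad2deg(np.arctan2(*r.as_matrix()[1::-1,1])),1))
E
python3 -c "
from h import *
go([.484,.264,.24])"
```

```text
t 11.57 pos [0.5173 0.1432 0.2857] shift [-0.83  3.02 -1.14] turn [0.032 0.238 0.   ] tilt deg 1.2 gap 0.0453 F [ 0.5 -0.7 -0.2] yawjaw 59.5
```

Request:
{"fn": "move_arm", "kwargs": {"steps": [[42,[-0.15,0.5,-0.1],[0.02,0.12,0]],[42,[-0.2,0.6,-0.2],[0.02,0.1,0]],[42,[-0.2,0.6,-0.2],[0,0,0]],[42,[-0.15,0.6,-0.2],[0,0,0]],[42,[-0.1,0.4,-0.1],[0,0,0]]]}}

```text
clock: 11.98
tool_pos: [0.4876, 0.2446, 0.2536]
tcp_rot: [0.002, 0.27, 0.963, -0.001]
wrist_force: [0.6, 0.0, 0.7]
finger_gap: 0.0416
```

Request:
{"fn": "move_arm", "kwargs": {"steps": [[42,[0,0,0],[0,0,0]]]}}

```text
clock: 12.07
tool_pos: [0.4867, 0.2453, 0.2521]
tcp_rot: [0.001, 0.27, 0.963, -0.002]
wrist_force: [0.2, 0.5, 0.3]
finger_gap: 0.042
```

```bash
python3 -c "
from h import *
go([.484,.264,.23])"
```

```text
t 12.07 pos [0.4867 0.2453 0.2521] shift [-0.07  0.47 -0.55] turn [0.039 0.006 0.   ] tilt deg 0.2 gap 0.042 F [0.2 0.5 0.3] yawjaw 58.7
```

Request:
{"fn": "move_arm", "kwargs": {"steps": [[42,[-0.03,0.2,-0.1],[0.02,0,0]],[42,[-0.03,0.2,-0.2],[0.02,0,0]],[42,[0,0.08,-0.2],[0,0,0]],[42,[0,0,0],[0,0,0]]]}}

```text
clock: 12.4
tool_pos: [0.4856, 0.2622, 0.23]
tcp_rot: [0.0, 0.272, 0.962, -0.001]
wrist_force: [-0.1, -0.7, -0.9]
finger_gap: 0.0418
```

Run:
```python
from h import *
go([.484,.264,.215])
s=grab("side");t=grab("top")
cv2.imwrite("pics/h1.png",np.hstack([crop(s["image"][:,:,::-1],205,60,70,100,6,1.8),crop(t["image"][:,:,::-1],60,210,90,75,6,1.8)[:600]]) if 0 else crop(s["image"][:,:,::-1],205,60,70,100,6,1.8))
cv2.imwrite("pics/h2.png",crop(t["image"][:,:,::-1],60,200,100,90,6,1.8))
```

```text
t 12.4 pos [0.4856 0.2622 0.23  ] shift [-0.04  0.05 -0.37] turn [0.019 0.004 0.   ] tilt deg 0.1 gap 0.0418 F [-0.1 -0.7 -0.9] yawjaw 58.4
```

View pics/h1.png

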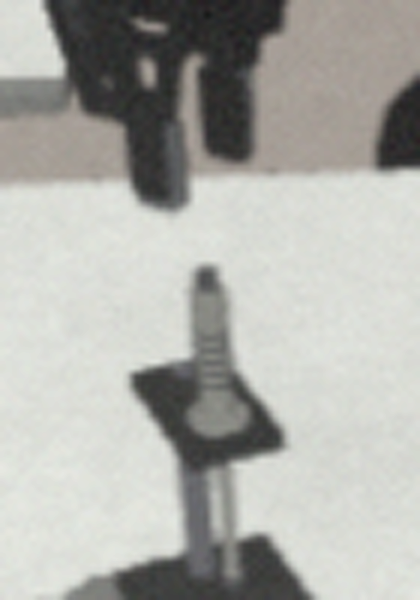

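View pics/h2.png

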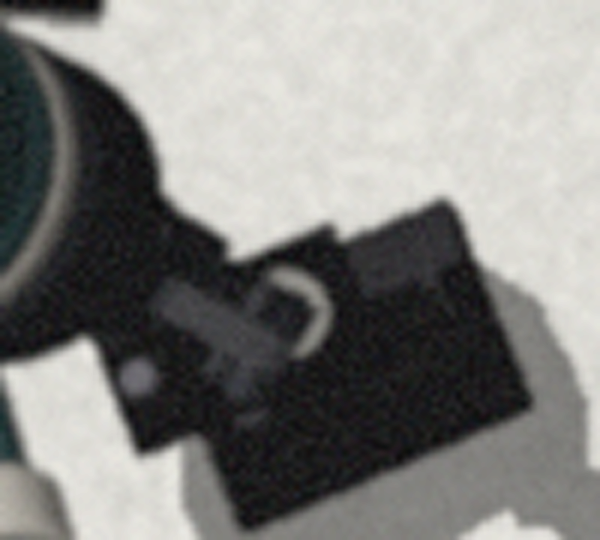

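Side-crop: fingertips at (160,205) and (228,160) straddle the line of the sampler handle (button (206,270), flange (218,412)). Descending.

Request:
{"fn": "move_arm", "kwargs": {"steps": [[42,[-0.04,0.05,-0.15],[0.01,0,0]],[42,[0,0,-0.2],[0,0,0]],[42,[0,0,-0.2],[0,0,0]],[42,[0,0,-0.2],[0,0,0]],[42,[0,0,0],[0,0,0]]]}}

```text
clock: 12.92
tool_pos: [0.4856, 0.2631, 0.1998]
tcp_rot: [0.002, 0.273, 0.962, 0.001]
wrist_force: [-0.2, -0.5, 0.0]
finger_gap: 0.0419
```

```bash
python3 -c "
from h import *
go([.484,.264,.138])"
```

```text
t 12.92 pos [0.4856 0.2631 0.1998] shift [-0.04  0.02 -1.54] turn [-0.003  0.05   0.   ] tilt deg 0.25 gap 0.0419 F [-0.2 -0.5  0. ] yawjaw 58.3
```

Request:
{"fn": "move_arm", "kwargs": {"steps": [[42,[-0.04,0.02,-0.2],[0,0.05,0]],[42,[0,0,-0.25],[0,0,0]],[42,[0,0,-0.25],[0,0,0]],[42,[0,0,-0.25],[0,0,0]],[42,[0,0,0],[0,0,0]]]}}

```text
clock: 13.33
tool_pos: [0.4832, 0.2636, 0.157]
tcp_rot: [-0.001, 0.273, 0.962, -0.0]
wrist_force: [-0.3, -0.3, -0.6]
finger_gap: 0.0418
```

```bash
python3 -c "
from h import *
go([.484,.264,.138])"
```

```text
t 13.33 pos [0.4832 0.2636 0.157 ] shift [ 0.02  0.01 -0.48] turn [ 0.003 -0.018  0.   ] tilt deg 0.09 gap 0.0418 F [-0.3 -0.3 -0.6] yawjaw 58.3
```

Request:
{"fn": "move_arm", "kwargs": {"steps": [[42,[0.02,0.01,-0.2],[0,0,0]],[42,[0,0,-0.2],[0,0,0]],[42,[0,0,-0.07],[0,0,0]],[42,[0,0,0],[0,0,0]]]}}

```text
clock: 13.67
tool_pos: [0.4836, 0.2639, 0.1351]
tcp_rot: [-0.001, 0.273, 0.962, -0.001]
wrist_force: [-0.6, -0.6, 0.6]
finger_gap: 0.0423
```

Run:
```python
from h import *
go([.484,.264,.138])
s=grab("side");t=grab("top")
cv2.imwrite("pics/h3.png",np.hstack([crop(s["image"][:,:,::-1],205,80,60,80,6,2.),crop(t["image"][:,:,::-1],70,220,50,80,6,2.)]))
```

```text
t 13.67 pos [0.4836 0.2639 0.1351] shift [0.01 0.   0.07] turn [ 0.011 -0.034  0.   ] tilt deg 0.18 gap 0.0423 F [-0.6 -0.6  0.6] yawjaw 58.3
```

View pics/h3.png

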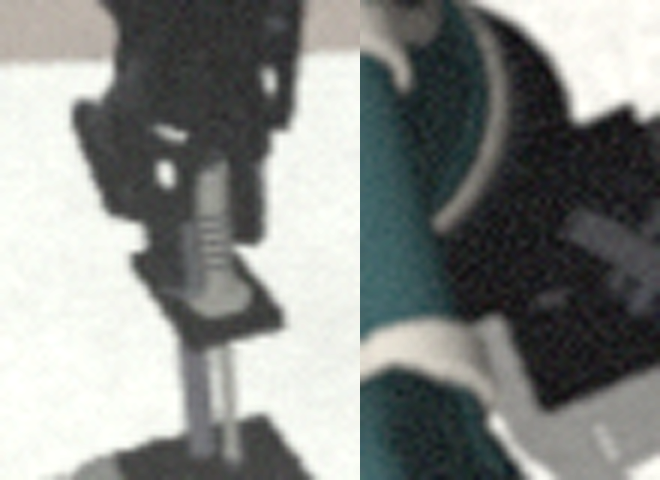

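Request:
{"fn": "move_arm", "kwargs": {"steps": [[28,[0,0,0.04],[0,-0.03,0]],[20,[0,0,0],[0,0,0]],[12,[0,0,0],[0,0,0]],[8,[0,0,0],[0,0,0]],[8,[0,0,0],[0,0,0]]], "squeeze": 30}}

```text
clock: 14.18
tool_pos: [0.4856, 0.2651, 0.1401]
tcp_rot: [0.002, 0.273, 0.962, 0.002]
wrist_force: [-0.3, 0.1, -1.0]
finger_gap: 0.0151
```

Request:
{"fn": "move_arm", "kwargs": {"steps": [[8,[0,0,0],[0,0,0]],[8,[0,0,0],[0,0,0]]]}}

```text
clock: 14.35
tool_pos: [0.4857, 0.265, 0.1404]
tcp_rot: [0.002, 0.273, 0.962, 0.002]
wrist_force: [-0.3, -1.0, 0.1]
finger_gap: 0.0157
```

Run:
```python
from h import *
go([.484,.264,.138])
s=grab("side");t=grab("top")
cv2.imwrite("pics/h4.png",crop(s["image"][:,:,::-1],205,80,60,80,7,2.))
```

```text
t 14.35 pos [0.4857 0.265  0.1404] shift [-0.04 -0.03 -0.06] turn [-0.021  0.06   0.   ] tilt deg 0.32 gap 0.0157 F [-0.3 -1.   0.1] yawjaw 58.3
```

View pics/h4.png

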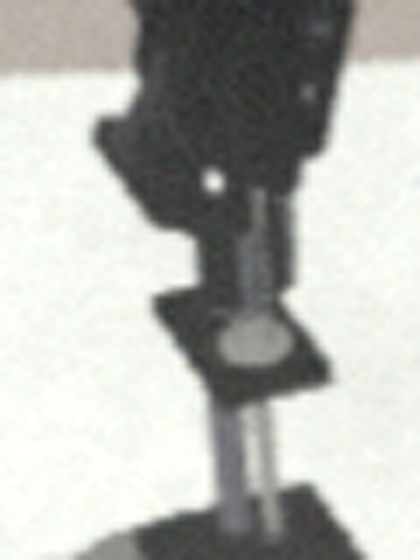

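Request:
{"fn": "move_arm", "kwargs": {"steps": [[8,[0,0,0.15],[0,0,0]],[8,[0,0,0.2],[0,0,0]],[8,[0,0,0.2],[0,0,0]],[8,[0,0,0],[0,0,0]]]}}

```text
clock: 14.78
tool_pos: [0.4854, 0.2649, 0.164]
tcp_rot: [0.002, 0.273, 0.962, 0.001]
wrist_force: [0.5, -0.6, -0.5]
finger_gap: 0.0155
```

Run:
```python
from h import *
go([.4857,.265,.255])
s=grab("side");t=grab("top")
cv2.imwrite("pics/h5.png",crop(s["image"][:,:,::-1],205,70,60,90,7,2.))
```

```text
t 14.78 pos [0.4854 0.2649 0.164 ] shift [0.01 0.   2.28] turn [-0.017  0.048  0.   ] tilt deg 0.26 gap 0.0155 F [ 0.5 -0.6 -0.5] yawjaw 58.3
```

View pics/h5.png

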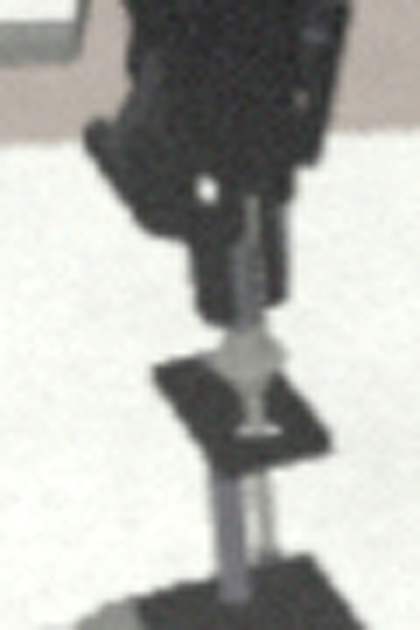

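Lifted 24 mm, with the stem (crop (258,415)) central in the stand hole (crop (258,430)). Continuing straight up in short moves.

Request:
{"fn": "move_arm", "kwargs": {"steps": [[8,[0,0,0.2],[0,0,0]],[8,[0,0,0.25],[0,0,0]],[8,[0,0,0.25],[0,0,0]],[8,[0,0,0],[0,0,0]]]}}

```text
clock: 15.22
tool_pos: [0.4839, 0.2642, 0.1926]
tcp_rot: [0.001, 0.273, 0.962, 0.0]
wrist_force: [0.8, 0.2, -0.2]
finger_gap: 0.0153
```

```bash
python3 -c "
from h import *
go([.4857,.265,.255])"
```

```text
t 15.22 pos [0.4839 0.2642 0.1926] shift [0.04 0.02 1.56] turn [0.001 0.012 0.   ] tilt deg 0.06 gap 0.0153 F [ 0.8  0.2 -0.2] yawjaw 58.3
```

Request:
{"fn": "move_arm", "kwargs": {"steps": [[8,[0.04,0.02,0.2],[0,0,0]],[8,[0.01,0.01,0.25],[0,0,0]],[8,[0.01,0.01,0.25],[0,0,0]],[8,[0,0,0],[0,0,0]]]}}

```text
clock: 15.55
tool_pos: [0.487, 0.2661, 0.2247]
tcp_rot: [0.001, 0.273, 0.962, 0.001]
wrist_force: [1.7, 0.7, 0.2]
finger_gap: 0.0155
```

```bash
python3 -c "
from h import *
go([.4857,.265,.255])"
```

```text
t 15.55 pos [0.487  0.2661 0.2247] shift [-0.03 -0.03  0.76] turn [-0.008  0.031  0.   ] tilt deg 0.16 gap 0.0155 F [1.7 0.7 0.2] yawjaw 58.3
```

Request:
{"fn": "move_arm", "kwargs": {"steps": [[8,[-0.03,-0.03,0.25],[0,0,0]],[8,[-0.01,-0.01,0.3],[0,0,0]],[8,[0,0,0.3],[0,0,0]],[8,[0,0,0.1],[0,0,0]],[8,[0,0,0],[0,0,0]]]}}

```text
clock: 15.97
tool_pos: [0.4853, 0.2644, 0.2679]
tcp_rot: [0.002, 0.273, 0.962, 0.001]
wrist_force: [-0.5, 0.3, -0.1]
finger_gap: 0.015
```

Run:
```python
from h import *
go([.52,0,.27])
s=grab("side");t=grab("top")
cv2.imwrite("pics/h6.png",crop(s["image"][:,:,::-1],205,40,60,110,6,1.8))
cv2.imwrite("pics/h7.png",crop(t["image"][:,:,::-1],50,200,110,100,6,1.8))
```

```text
t 15.97 pos [0.4853 0.2644 0.2679] shift [ 0.87 -6.61  0.05] turn [-0.014  0.043  0.   ] tilt deg 0.23 gap 0.015 F [-0.5  0.3 -0.1] yawjaw 58.3
```

View pics/h6.png

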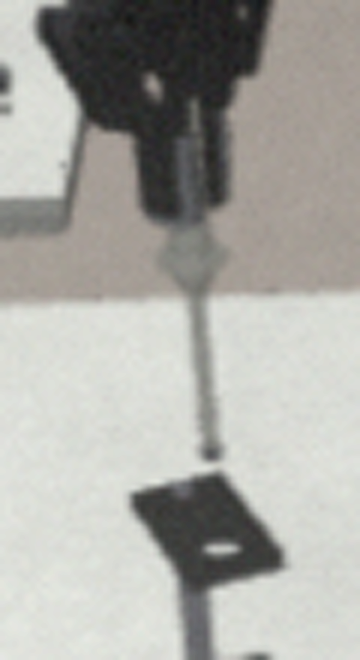

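View pics/h7.png

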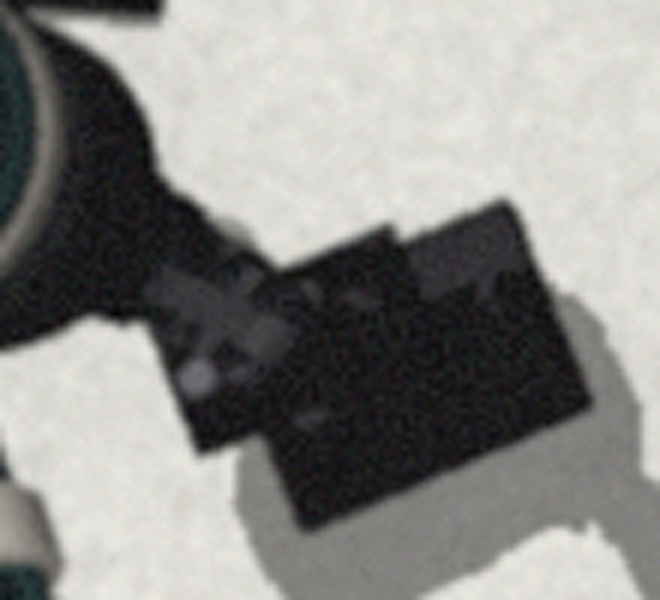

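Run:
```python
from h import *
s=grab("side"); st=read_state(); T=st["tool_pos"]
c=lambda a,b,x,y,k:[((a+.5)/k+x-.5,(b+.5)/k+y-.5)]
zt=T[2]-.1104
P=onz(s,c(211,457,205,40,6),zt)[0]; print("tip",P,P-T)
for z in (0,.03,.06,.076,.088,.124): print(z,(proj(s,P+[0,0,z])-[205,40]+.5)*6-.5)
cv2.imwrite("pics/h8.png",crop(s["image"][:,:,::-1],225,60,26,64,12,1.8))
```

```text
tip [0.48420413 0.2718053  0.1555658 ] [-0.00043357  0.00776179 -0.1104    ]
0 [[211. 457.]]
0.03 [[205.20107683 393.34053372]]
0.06 [[199.17769304 327.06210802]]
0.076 [[195.86957591 290.59300992]]
0.088 [[193.34343196 262.71152922]]
0.124 [[185.52512272 176.23591446]]
```

View pics/h8.png

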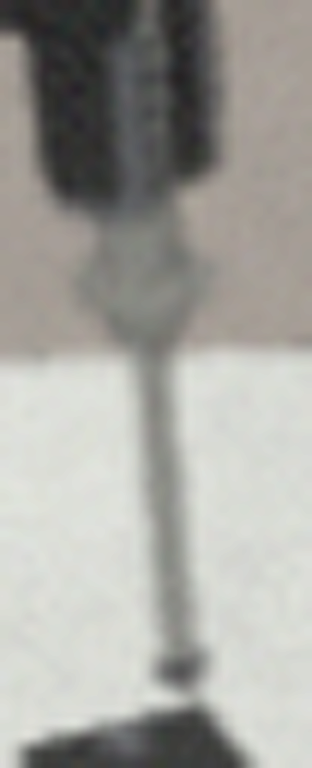

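Run:
```python
from h import *
s=grab("side"); st=read_state(); T=st["tool_pos"]; print(T)
d=s["depth"]
def pt(u,v):
    o,r=ray(s,[(u,v)]); 
    return o+r[0]*d[v,u]   # r has unit camera-z
for v in (83,86,95,100,105,110,114,115,116,117):
    row=d[v,230:252]; print(v,np.round(row,3))
for v in (83,85,95,100,105,110,115):
    u=230+int(np.argmin(np.where(d[v,230:250]>0,d[v,230:250],9))); print(u,v,np.round(pt(u,v),4))
```

```text
[0.48437127 0.26392083 0.2654243 ]
83 [2.659 0.919 0.913 0.916 0.909 0.908 0.908 0.908 0.91  0.908 0.91  0.913
 0.916 2.682 2.667 2.681 2.679 2.682 2.685 2.667 2.684 2.68 ]
86 [2.672 2.697 2.702 2.699 0.917 0.906 0.908 0.909 0.913 0.911 0.92  2.687
 2.681 2.691 2.689 2.682 2.701 2.687 2.699 2.682 2.705 2.684]
95 [1.405 1.404 1.399 1.402 1.397 1.402 1.401 0.934 0.936 0.939 1.398 1.4
 1.401 1.399 1.393 1.4   1.396 1.396 1.4   1.403 1.402 1.397]
100 [1.374 1.374 1.372 1.372 1.371 1.376 1.37  0.947 0.944 0.946 1.377 1.368
 1.373 1.367 1.369 1.368 1.373 1.372 1.369 1.376 1.374 1.37 ]
105 [1.346 1.345 1.348 1.346 1.347 1.347 1.347 1.348 0.953 0.952 0.958 1.34
 1.343 1.343 1.344 1.343 1.348 1.345 1.343 1.342 1.343 1.343]
110 [1.322 1.322 1.32  1.321 1.32  1.324 1.319 1.317 0.968 0.965 0.962 1.318
 1.318 1.32  1.318 1.32  1.317 1.322 1.325 1.318 1.314 1.317]
114 [1.3   1.305 1.301 1.304 1.304 1.303 1.299 1.303 1.3   0.968 0.97  0.975
 1.306 1.296 1.3   1.296 1.299 1.3   1.295 1.302 1.296 1.302]
115 [1.298 1.301 1.288 1.301 0.    1.297 1.294 1.292 0.976 0.975 0.972 0.971
 1.293 1.294 1.297 1.297 1.297 1.293 1.3   1.294 1.3   1.295]
116 [1.291 1.294 1.291 1.295 1.291 1.288 1.29  1.292 0.979 0.973 0.974 0.975
 1.288 1.288 1.294 1.29  1.289 1.287 1.289 1.292 1.288 1.292]
117 [1.286 1.285 1.289 1.288 1.287 1.286 1.284 1.282 1.285 0.977 0.978 0.977
 1.284 1.282 1.286 1.284 1.284 1.285 1.286 1.287 1.289 1.282]
237 83 [0.4861 0.2551 0.2523]
235 85 [0.4813 0.251  0.2493]
237 95 [0.4831 0.26   0.2191]
238 100 [0.4843 0.2607 0.2054]
239 105 [0.4857 0.2598 0.1923]
240 110 [0.4871 0.2598 0.1784]
241 115 [0.4886 0.2587 0.1649]
```

```bash
cat >> h.py <<'E'
def stemfit(fr,u0,u1,v0,v1,dmax):
    """mean stem centreline points per row, front-surface -> axis by +3.0mm along horizontal viewing dir (r=3.5)"""
    d=np.median([f["depth"] for f in fr],0); f=fr[0]; out=[]
    for v in range(v0,v1):
        us=[u for u in range(u0,u1) if 0<d[v,u]<dmax]
        if not us: continue
        u=np.mean(us); z=np.mean([d[v,k] for k in us])
        o,r=ray(f,[(u,v)]); p=o+r[0]*z; h=r[0].copy(); h[2]=0; h/=np.linalg.norm(h)
        out.append(p+h*.0030)
    return np.array(out)
E
python3 - <<'E'
from h import *
fr=[grab("side") for _ in range(6)]; st=read_state(); T=st["tool_pos"]; print(T,st["clock"])
p=stemfit(fr,230,250,92,114,1.1)
ax=np.polyfit(p[:,2],p[:,0],1); ay=np.polyfit(p[:,2],p[:,1],1); print("slope x,y per z",ax[0],ay[0])
print("res",np.std(p[:,0]-np.polyval(ax,p[:,2])),np.std(p[:,1]-np.polyval(ay,p[:,2])))
d=np.median([f["depth"] for f in fr],0); print(d[114:120,236:246].round(3))
yt=np.polyval(ay,.155)
for v in (117.5,118): 
    o,r=ray(fr[0],[(240.3,v)]); k=(yt-.005-o[1])/r[0][1]; print("bottom edge",v,o+k*r[0])
print("tip xy est",np.polyval(ax,.157),yt, "rel TCP",np.polyval(ax,.157)-T[0],yt-T[1])
E
```

```text
[0.48438284 0.26394321 0.26531673] 16.4667
slope x,y per z -0.0019844562900800835 0.009912392200752062
res 0.0005746177139328543 0.00051640319529106
[[1.301 1.301 1.3   0.971 0.971 1.3   1.3   1.299 1.299 1.3  ]
 [1.296 1.299 0.975 0.974 0.973 0.976 1.295 1.297 1.294 1.294]
 [1.291 1.293 0.974 0.974 0.972 0.974 1.293 1.291 1.291 1.288]
 [1.286 1.285 0.979 0.974 0.976 0.977 1.285 1.285 1.286 1.285]
 [1.283 1.282 1.283 1.28  1.28  1.28  1.281 1.283 1.282 1.281]
 [1.278 1.28  1.047 1.046 1.048 1.046 1.046 1.278 1.275 1.275]]
bottom edge 117.5 [0.4862442  0.25877665 0.15787911]
bottom edge 118 [0.48612952 0.25877665 0.15645169]
tip xy est 0.4842848129882553 0.2637766475411088 rel TCP -9.802723313012685e-05 -0.00016655911859619899
```

The sampler is clear of the stand. The depth fit shows it upright (slopes 0.002 and 0.010) with the tip under the TCP within 0.3 mm, about 108.5 mm below it. Moving towards the vial at height.

Request:
{"fn": "move_arm", "kwargs": {"steps": [[8,[0.05,-0.3,0],[0,0,0]],[8,[0.09,-0.5,0],[0,0,0]],[8,[0.09,-0.5,0],[0,0,0]],[8,[0.09,-0.5,0],[0,0,0]],[8,[0.09,-0.5,0],[0,0,0]]]}}

```text
clock: 16.88
tool_pos: [0.5002, 0.1695, 0.2642]
tcp_rot: [-0.0, 0.269, 0.963, -0.001]
wrist_force: [0.5, 0.4, -0.9]
finger_gap: 0.015
```

```bash
python3 -c "
from h import *
go([.537,-.0205,.265])"
```

```text
t 16.88 pos [0.5002 0.1695 0.2642] shift [ 0.92 -4.75  0.02] turn [ 0.011 -0.013  0.   ] tilt deg 0.08 gap 0.015 F [ 0.5  0.4 -0.9] yawjaw 58.8
```

Request:
{"fn": "move_arm", "kwargs": {"steps": [[8,[0.09,-0.5,0],[0,0,0]],[8,[0.09,-0.5,0],[0,0,0]],[8,[0.09,-0.5,0],[0,0,0]],[8,[0.09,-0.5,0],[0,0,0]],[8,[0.09,-0.5,0],[0,0,0]]]}}

```text
clock: 17.3
tool_pos: [0.5176, 0.0602, 0.2638]
tcp_rot: [-0.0, 0.269, 0.963, -0.002]
wrist_force: [-0.2, 0.1, -0.2]
finger_gap: 0.0149
```

Request:
{"fn": "move_arm", "kwargs": {"steps": [[8,[0.09,-0.45,0],[0,0,0]],[8,[0.09,-0.4,0],[0,0,0]],[8,[0.05,-0.3,0],[0,0,0]],[8,[0,0,0],[0,0,0]]]}}

```text
clock: 17.63
tool_pos: [0.5263, 0.0047, 0.2636]
tcp_rot: [-0.0, 0.271, 0.962, -0.004]
wrist_force: [0.2, -0.4, -0.3]
finger_gap: 0.0156
```

```bash
python3 -c "
from h import *
go([.537,-.0205,.265])"
```

```text
t 17.63 pos [0.5263 0.0047 0.2636] shift [ 0.27 -0.63  0.04] turn [ 0.08  -0.026  0.   ] tilt deg 0.42 gap 0.0156 F [ 0.2 -0.4 -0.3] yawjaw 58.5
```

Request:
{"fn": "move_arm", "kwargs": {"steps": [[8,[0.12,-0.3,0],[0.04,-0.01,0]],[8,[0.1,-0.25,0],[0.04,-0.01,0]],[8,[0.05,-0.08,0],[0,0,0]],[8,[0,0,0],[0,0,0]]]}}

```text
clock: 17.97
tool_pos: [0.5364, -0.0227, 0.2633]
tcp_rot: [-0.001, 0.273, 0.962, 0.0]
wrist_force: [0.4, 0.5, -0.6]
finger_gap: 0.0153
```

Run:
```python
from h import *
go([.537,-.0205,.265])
s=grab("side");t=grab("top")
cv2.imwrite("pics/i1.png",crop(s["image"][:,:,::-1],225,120,70,120,5,1.8))
cv2.imwrite("pics/i2.png",crop(t["image"][:,:,::-1],200,150,130,120,5,1.8))
```

```text
t 17.97 pos [ 0.5364 -0.0227  0.2633] shift [0.01 0.05 0.04] turn [-0.015 -0.017 -0.   ] tilt deg 0.11 gap 0.0153 F [ 0.4  0.5 -0.6] yawjaw 58.4
```

View pics/i1.png

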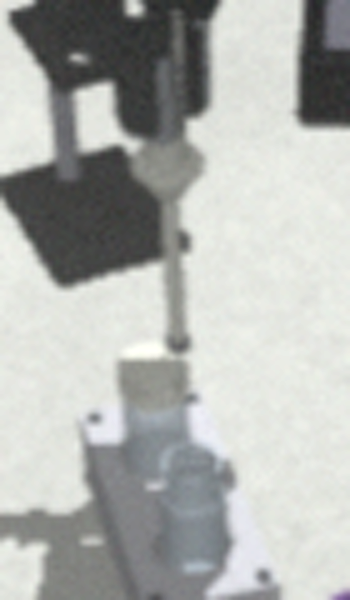

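View pics/i2.png

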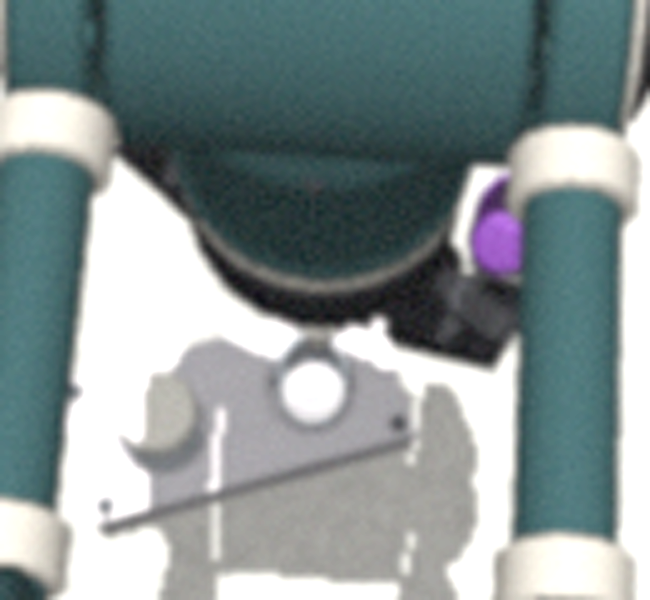

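Run:
```python
from h import *
fr=[grab("side") for _ in range(5)]; ft=[grab("top") for _ in range(3)]
st=read_state(); T=st["tool_pos"]; print(T)
d=np.median([f["depth"] for f in fr],0); f=fr[0]
vs,us=np.mgrid[160:240,235:285]; o,r=ray(f,np.c_[us.ravel(),vs.ravel()]); P=o+r*d[vs,us].ravel()[:,None]
for lo,hi,n in ((.045,.068,"body"),(.074,.089,"neck")):
    m=(P[:,2]>lo)&(P[:,2]<hi)&(np.hypot(P[:,0]-.537,P[:,1]+.0205)<.02); q=P[m]; print(n,m.sum(), "x range",np.percentile(q[:,0],[2,50,98]).round(4),"y",np.percentile(q[:,1],[2,50,98]).round(4))
    if m.sum()>8:
        A=np.c_[2*q[:,:2],np.ones(len(q))]; b=(q[:,:2]**2).sum(1); c=np.linalg.lstsq(A,b,rcond=None)[0]; print("circle",c[:2],np.sqrt(c[2]+c[0]**2+c[1]**2))
        from scipy.optimize import least_squares
        for rr in ((.015,) if n=="body" else (.0128,)):
            L=least_squares(lambda c:np.hypot(q[:,0]-c[0],q[:,1]-c[1])-rr,[.537,-.0205],loss="soft_l1",f_scale=.002); print("fixed r",L.x, np.sqrt(np.mean(L.fun**2)))
p=stemfit(fr,245,275,165,188,.88)
print(len(p),p[:,:].round(4)[::4])
ax=np.polyfit(p[:,2],p[:,0],1); ay=np.polyfit(p[:,2],p[:,1],1); print("slopes",ax[0],ay[0],"axis at tip",np.polyval(ax,.155),np.polyval(ay,.155))
d=np.median([g["depth"] for g in ft],0); f=ft[0]
vs,us=np.mgrid[205:245,240:285]; o,r=ray(f,np.c_[us.ravel(),vs.ravel()]); P=o+r*d[vs,us].ravel()[:,None]
m=(P[:,2]>.08)&(P[:,2]<.1)&(np.hypot(P[:,0]-.537,P[:,1]+.0205)<.02); q=P[m]; print("rim top",m.sum(),q.mean(0) if m.any() else "")
m=(P[:,2]<.03)&(np.hypot(P[:,0]-.537,P[:,1]+.0205)<.02); q=P[m]; print("floor top",m.sum(),q.mean(0) if m.any() else "")
```

```text
[ 0.53620834 -0.021783    0.26335538]
body 95 x range [0.5237 0.5369 0.5502] y [-0.0356 -0.0333 -0.0258]
circle [ 0.53700153 -0.02092475] 0.014219673876051055
fixed r [ 0.53700191 -0.01997893] 0.00047560251989695626
neck 109 x range [0.5253 0.536  0.5486] y [-0.0331 -0.0255 -0.0093]
circle [ 0.53705618 -0.0215513 ] 0.011654679910882261
fixed r [ 0.53721022 -0.02141771] 0.0013052339524411364
23 [[ 0.534  -0.0223  0.2174]
 [ 0.5344 -0.0214  0.2072]
 [ 0.534  -0.0216  0.1978]
 [ 0.5345 -0.0218  0.1881]
 [ 0.534  -0.022   0.1783]
 [ 0.5345 -0.0212  0.1674]]
slopes 0.0038404272708269615 -0.0025547598555259792 axis at tip 0.5340787361076529 -0.021641000514967416
rim top 53 [ 0.53316193 -0.01955756  0.08696621]
floor top 88 [ 0.53798389 -0.0195263   0.0147872 ]
```

Depth fits in the side view put the vial axis at (0.537, -0.0205) and the stem at (0.534, -0.0216), upright. I'll shift by about (+3, +1) mm and lower to just above the mouth.

Request:
{"fn": "move_arm", "kwargs": {"steps": [[8,[0.06,0.03,-0.15],[0,0,0]],[8,[0.01,0,-0.25],[0,0,0]],[8,[0,0,-0.25],[0,0,0]],[8,[0,0,-0.25],[0,0,0]],[8,[0,0,0],[0,0,0]]]}}

```text
clock: 18.88
tool_pos: [0.5391, -0.0199, 0.2237]
tcp_rot: [-0.001, 0.272, 0.962, 0.001]
wrist_force: [-0.9, 0.4, -1.0]
finger_gap: 0.0151
```

```bash
python3 -c "
from h import *
go([.539,-.0206,.216])"
```

```text
t 18.88 pos [ 0.5391 -0.0199  0.2237] shift [-0.   -0.02 -0.19] turn [-0.015 -0.011 -0.   ] tilt deg 0.09 gap 0.0151 F [-0.9  0.4 -1. ] yawjaw 58.5
```

Request:
{"fn": "move_arm", "kwargs": {"steps": [[8,[0,-0.02,-0.1],[0,0,0]],[8,[0,0,-0.1],[0,0,0]],[8,[0,0,0],[0,0,0]]]}}

```text
clock: 19.13
tool_pos: [0.5379, -0.0208, 0.2126]
tcp_rot: [-0.002, 0.272, 0.962, 0.0]
wrist_force: [0.3, -0.3, -0.3]
finger_gap: 0.0153
```

```bash
cat > m.py <<'E'
from h import *
from scipy.optimize import least_squares
import sys
go([.539,-.0206,.158])
fr=[grab("side") for _ in range(5)]
st=read_state(); T=st["tool_pos"]
d=np.median([f["depth"] for f in fr],0); f=fr[0]
vs,us=np.mgrid[160:240,235:285]; o,r=ray(f,np.c_[us.ravel(),vs.ravel()]); P=o+r*d[vs,us].ravel()[:,None]
m=(P[:,2]>.045)&(P[:,2]<.068)&(np.hypot(P[:,0]-.537,P[:,1]+.0205)<.02); q=P[m]
L=least_squares(lambda c:np.hypot(q[:,0]-c[0],q[:,1]-c[1])-.015,[.537,-.0205],loss="soft_l1",f_scale=.002); print("vial body",L.x.round(4),m.sum())
tipz=T[2]-.109
m=(P[:,2]>max(tipz+.008,.096))&(P[:,2]<tipz+.07)&(np.hypot(P[:,0]-T[0],P[:,1]-T[1])<.02)
rows=np.unique(vs.ravel()[m]); pts=[]
for v in rows:
    k=m&(vs.ravel()==v); p=P[k].mean(0); h=r[k].mean(0); h[2]=0; pts.append(p+.003*h/np.linalg.norm(h))
p=np.array(pts); ax=np.polyfit(p[:,2],p[:,0],1); ay=np.polyfit(p[:,2],p[:,1],1)
print("stem rows",len(p),"z",p[:,2].min().round(3),p[:,2].max().round(3),"slopes",ax[0].round(3),ay[0].round(3),"at tip",np.polyval(ax,tipz).round(4),np.polyval(ay,tipz).round(4),"mean",p.mean(0).round(4))
k=m; print("min z head", P[(np.hypot(P[:,0]-T[0],P[:,1]-T[1])<.008)&(P[:,2]>.06),2].min().round(4), "TCP",T.round(4))
cv2.imwrite(sys.argv[1],crop(f["image"][:,:,::-1],235,150,50,80,7,1.9))
E
python3 m.py pics/j1.png
```

```text
t 19.13 pos [ 0.5379 -0.0208  0.2126] shift [ 0.03  0.01 -1.37] turn [-0.018 -0.054 -0.   ] tilt deg 0.29 gap 0.0153 F [ 0.3 -0.3 -0.3] yawjaw 58.5
vial body [ 0.537 -0.02 ] 97
stem rows 24 z 0.115 0.174 slopes 0.011 0.002 at tip 0.5358 -0.021 mean [ 0.5362 -0.021   0.1445]
min z head 0.1046 TCP [ 0.539  -0.0208  0.2146]
```

View pics/j1.png

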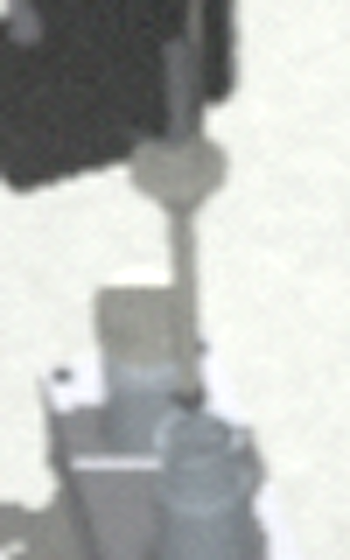

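The stem is nearly centred over the mouth (crop: head (187,398), neck centre (200,430)), with about (+1.2, +0.7) mm left to correct. Lowering slowly.

Request:
{"fn": "move_arm", "kwargs": {"steps": [[8,[0.03,0.02,-0.05],[0,0,0]],[8,[0,0,-0.1],[0,0,0]],[8,[0,0,0],[0,0,0]]]}}

```text
clock: 19.63
tool_pos: [0.5413, -0.02, 0.2096]
tcp_rot: [0.0, 0.272, 0.962, 0.001]
wrist_force: [0.5, -0.2, -0.0]
finger_gap: 0.0153
```

```bash
python3 m.py pics/j2.png
```

```text
t 19.63 pos [ 0.5413 -0.02    0.2096] shift [-0.06 -0.01 -1.29] turn [-0.013  0.016  0.   ] tilt deg 0.1 gap 0.0153 F [ 0.5 -0.2 -0. ] yawjaw 58.5
vial body [ 0.5369 -0.02  ] 95
stem rows 23 z 0.11 0.169 slopes 0.003 0.008 at tip 0.5397 -0.0208 mean [ 0.5398 -0.0205  0.1399]
min z head 0.0762 TCP [ 0.5416 -0.0201  0.2103]
```

Request:
{"fn": "move_arm", "kwargs": {"steps": [[8,[-0.06,0.01,-0.05],[0,0,0]],[8,[0,0,-0.05],[0,0,0]],[8,[0,0,-0.05],[0,0,0]],[8,[0,0,0],[0,0,0]]]}}

```text
clock: 20.22
tool_pos: [0.5389, -0.0197, 0.204]
tcp_rot: [0.001, 0.272, 0.962, 0.001]
wrist_force: [0.3, -0.9, -0.8]
finger_gap: 0.0151
```

```bash
python3 -c "
from h import *
go([.5388,-.0196,.158]);grab('side');go([.5388,-.0196,.158])"
```

```text
t 20.22 pos [ 0.5389 -0.0197  0.204 ] shift [-0.    0.   -1.15] turn [-0.011  0.029  0.   ] tilt deg 0.16 gap 0.0151 F [ 0.3 -0.9 -0.8] yawjaw 58.5
t 20.27 pos [ 0.539  -0.0197  0.2041] shift [-0.    0.   -1.15] turn [-0.012  0.03   0.   ] tilt deg 0.16 gap 0.0153 F [-0.1  0.7 -1.1] yawjaw 58.5
```

Centred and settled. Lowering through the neck.

Request:
{"fn": "move_arm", "kwargs": {"steps": [[8,[0,0,-0.08],[0,0.02,0]],[8,[0,0,-0.08],[0,0,0]],[8,[0,0,-0.08],[0,0,0]],[8,[0,0,0],[0,0,0]]]}}

```text
clock: 20.6
tool_pos: [0.5391, -0.0197, 0.1936]
tcp_rot: [0.0, 0.272, 0.962, 0.001]
wrist_force: [-0.5, -0.4, -1.1]
finger_gap: 0.0152
```

```bash
python3 m.py pics/j3.png
```

```text
t 20.6 pos [ 0.5391 -0.0197  0.1936] shift [-0.   -0.02 -0.89] turn [-0.011  0.012  0.   ] tilt deg 0.08 gap 0.0152 F [-0.5 -0.4 -1.1] yawjaw 58.5
vial body [ 0.5371 -0.0201] 94
stem rows 22 z 0.097 0.155 slopes 0.003 -0.001 at tip 0.5375 -0.0198 mean [ 0.5376 -0.0198  0.1272]
min z head 0.0846 TCP [ 0.5398 -0.0197  0.1948]
```

View pics/j3.png

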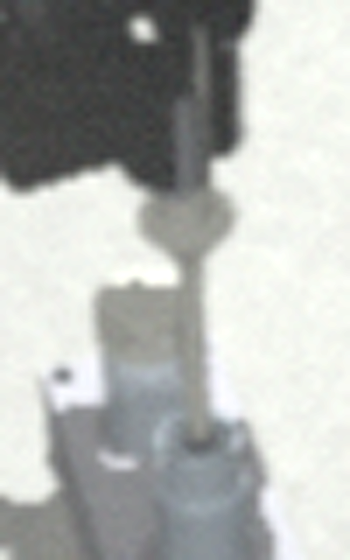

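The head (crop (201,440)) sits in the middle of the mouth (neck edges 155-245), and the fit gives an offset of about 0.5 mm. Continuing down.

Request:
{"fn": "move_arm", "kwargs": {"steps": [[8,[-0.01,0,-0.08],[0,0,0]],[8,[0,0,-0.08],[0,0,0]],[8,[0,0,-0.08],[0,0,0]],[8,[0,0,0],[0,0,0]]]}}

```text
clock: 21.18
tool_pos: [0.5398, -0.0198, 0.185]
tcp_rot: [0.002, 0.272, 0.962, 0.001]
wrist_force: [-0.1, 0.5, -0.8]
finger_gap: 0.0152
```

```bash
python3 -c "
from h import *
go([.539,-.0198,.158]);grab('side');go([.539,-.0198,.158])"
```

```text
t 21.18 pos [ 0.5398 -0.0198  0.185 ] shift [-0.02 -0.   -0.68] turn [-0.008  0.049  0.   ] tilt deg 0.25 gap 0.0152 F [-0.1  0.5 -0.8] yawjaw 58.5
t 21.23 pos [ 0.54   -0.0198  0.1853] shift [-0.02 -0.   -0.68] turn [-0.008  0.052  0.   ] tilt deg 0.26 gap 0.0153 F [ 0.3 -0.5 -1. ] yawjaw 58.5
```

Request:
{"fn": "move_arm", "kwargs": {"steps": [[8,[-0.02,0,-0.08],[0,0.02,0]],[8,[0,0,-0.08],[0,0.02,0]],[8,[0,0,-0.08],[0,0,0]],[8,[0,0,0],[0,0,0]]]}}

```text
clock: 21.57
tool_pos: [0.5391, -0.0198, 0.1747]
tcp_rot: [0.0, 0.272, 0.962, 0.0]
wrist_force: [-0.3, 0.7, -0.8]
finger_gap: 0.015
```

```bash
python3 m.py pics/j4.png
```

```text
t 21.57 pos [ 0.5391 -0.0198  0.1747] shift [-0.   -0.02 -0.42] turn [-0.008  0.009  0.   ] tilt deg 0.06 gap 0.015 F [-0.3  0.7 -0.8] yawjaw 58.5
vial body [ 0.5371 -0.02  ] 95
stem rows 14 z 0.098 0.135 slopes -0.004 -0.023 at tip 0.5379 -0.019 mean [ 0.5377 -0.0201  0.1165]
min z head 0.0827 TCP [ 0.5398 -0.0198  0.1759]
```

Request:
{"fn": "move_arm", "kwargs": {"steps": [[8,[-0.025,0,-0.09],[0,0,0]],[8,[0,0,-0.09],[0,0,0]],[8,[0,0,-0.09],[0,0,0]],[8,[0,0,-0.09],[0,0,0]],[8,[0,0,0],[0,0,0]]]}}

```text
clock: 22.23
tool_pos: [0.5391, -0.0199, 0.1607]
tcp_rot: [0.002, 0.272, 0.962, 0.001]
wrist_force: [-0.8, 0.0, 0.1]
finger_gap: 0.015
```

```bash
python3 m.py pics/j5.png
```

```text
t 22.23 pos [ 0.5391 -0.0199  0.1607] shift [-0.   -0.02 -0.07] turn [-0.005  0.046  0.   ] tilt deg 0.23 gap 0.015 F [-0.8  0.   0.1] yawjaw 58.5
vial body [ 0.5371 -0.02  ] 98
stem rows 10 z 0.096 0.121 slopes -0.02 -0.005 at tip 0.5389 -0.0199 mean [ 0.5377 -0.0202  0.1081]
min z head 0.0823 TCP [ 0.54   -0.02    0.1621]
```

View pics/j5.png

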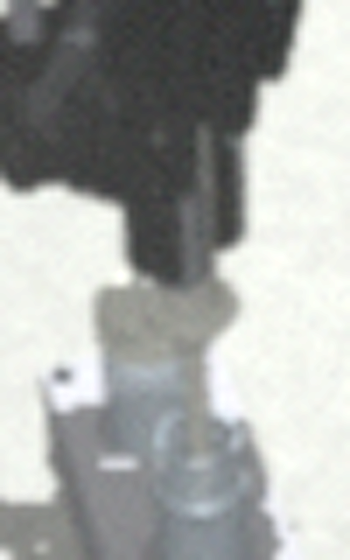

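Request:
{"fn": "move_arm", "kwargs": {"steps": [[8,[-0.025,0,-0.08],[0,0.03,0]],[8,[0,0,0],[0,0,0]],[8,[0,0,0],[0,0,0]],[8,[0,0,0],[0,0,0]]]}}

```text
clock: 22.82
tool_pos: [0.5393, -0.02, 0.1591]
tcp_rot: [0.002, 0.272, 0.962, 0.001]
wrist_force: [-0.6, -0.2, -1.0]
finger_gap: 0.0149
```

```bash
python3 m.py pics/j6.png; python3 -c "
from h import *
go([.539,-.0198,.158]); print(read_state()['qd'].round(4)); t=grab('top'); s=grab('side')
cv2.imwrite('pics/j7.png',s['image'][:,:,::-1]); cv2.imwrite('pics/j8.png',crop(t['image'][:,:,::-1],200,190,130,90,6,1.7)); go([.539,-.0198,.158])"
```

```text
t 22.82 pos [ 0.5393 -0.02    0.1591] shift [-0.01 -0.02 -0.03] turn [-0.002  0.049  0.   ] tilt deg 0.24 gap 0.0149 F [-0.6 -0.2 -1. ] yawjaw 58.5
vial body [ 0.5371 -0.02  ] 98
stem rows 8 z 0.098 0.119 slopes -0.041 -0.026 at tip 0.5402 -0.0189 mean [ 0.5378 -0.0204  0.1083]
min z head 0.0834 TCP [ 0.5394 -0.02    0.1593]
t 23.07 pos [ 0.5394 -0.02    0.1593] shift [-0.01  0.   -0.03] turn [-0.002  0.052  0.   ] tilt deg 0.26 gap 0.0151 F [ 0.2 -0.4  0. ] yawjaw 58.5
[-0.0002  0.0007 -0.0001  0.0009  0.0016 -0.0005]
t 23.17 pos [ 0.5394 -0.02    0.1592] shift [-0.01  0.01 -0.03] turn [-0.002  0.051  0.   ] tilt deg 0.26 gap 0.015 F [ 1.6  0.  -0.1] yawjaw 58.5
```

View pics/j6.png

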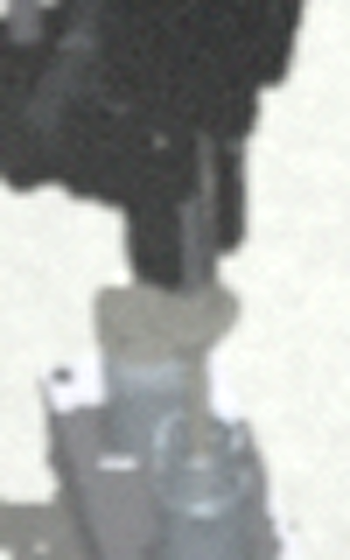

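View pics/j7.png

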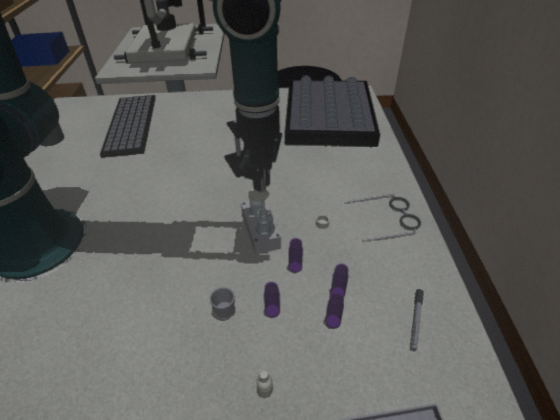

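View pics/j8.png

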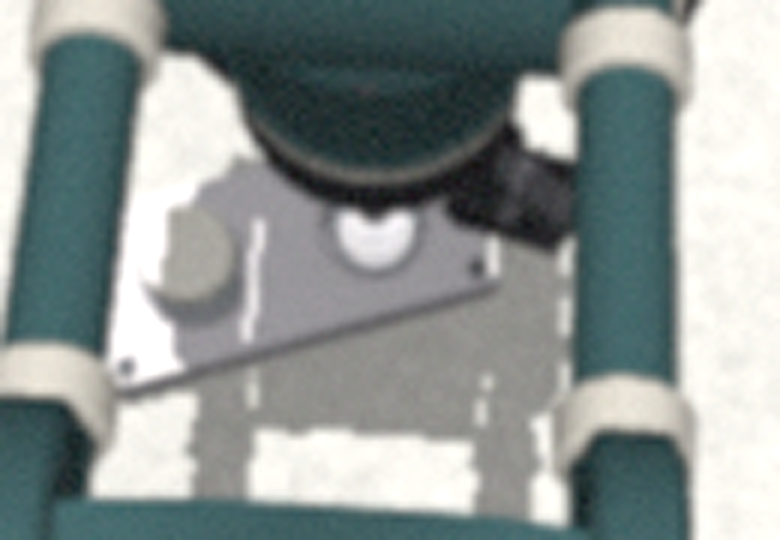

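Everything checks out: the arm is still, the vial is unmoved, the head is centred to about 0.5-0.8 mm and about 41 mm above the vial's underside, and the bystanders are in place. Handing in.

```bash
python3 -c "
from cell import *
print(hand_in())"
```

```text
the job is handed in; nothing more can be done
None
```

I stood the open vial in the rack's free hole and finished with the sampler held upright and centred in its neck, then handed the job in at about 23 s. `hand_in()` reports no verdict, so the result below rests on my own last checks.

- **Vial:** I lowered it until it stopped on the hole floor, then let go. Its body fit stayed at (0.537, −0.020) m from the time I hung the sampler over it, and it stands upright.
- **Sampler:** I lifted it straight out of the stand by the handle and lowered it through the neck. I saw no contact in the pictures I took.
- **Position at the end:**
  - The stem is about 0.5–0.8 mm from the vial's axis.
  - The head is about 41 mm above the vial's underside.
  - The tool is tilted 0.26°.
  - The joints are still (speeds below 0.002 rad/s).
- **Bystanders:** the capped vial, loose cap, eye-drop bottle and steel cup look unmoved in the last picture.

Some checks disagreed or were weak:

- **Stem slope:** the last fit had only 8 visible rows and gave a slope of 0.04. Longer fits higher up gave 0.01 or less, so I trusted those and the tool pose.
- **Vial grip:** the fingers read 27.5 mm on the 30 mm vial.
- **Camera agreement:** the two cameras differed by about 2 mm in x, so I aligned the stem to the vial within the side view alone.
- **First descent:** while reaching for the vial the tool drifted 15 mm and tilted 2°, touching nothing. I corrected that before gripping.

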